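Fit the cup chuck to the bench trimming wheel

ROBOT

A 6-joint arm with a two-finger parallel gripper is mounted at the origin on the work surface. World frame = base frame: x ahead of the robot, y to its left, z up, the work surface at z = 0. Lengths are in m, angles in degrees, forces in N, time in s.
With the tool pointing down it reaches from about 0.35 to 0.875 m from the base axis. Payload 4.2 kg.
Tool frame: the origin (TCP) lies on the front face of the gripper's body, between the roots of the fingers; the fingertips stand 70 mm ahead of it and the grasp point (between the pads) lies 51 mm ahead of it; x points along the fingers, y is the direction in which the jaws open and shut, and the axes are right-handed (so a half turn about x gives the same grasp; the last joint's range is limited). The gripper opens to 87 mm and grips with 3 to 60 N. Pads are 19 mm wide; open, the fingers measure 117 mm over their backs; the gripper's body (75 mm by 190 mm) begins 51 mm behind the grasp point.
Start: joints at [85.29, 22.042, 0.453, 0, -68.411, -14.817], TCP at [0.209, 0.589, 0.292] pointing down, gripper open.
Joint ranges: [-179.83, 179.83], [-69.29, 118.12], [-61.27, 80.66], [-181.25, 117.63], [-171.15, -9.14], [-177.46, 177.46]. Speed limits (degrees/s): [159.86, 159.86, 180, 180, 180, 180].

INTERFACE

Orientations are given as a 3x3 rotation matrix whose columns are the frame's x, y, z axes.
In Python, from station import r, viewer, spotter gives the robot as it stands.
- The arm moves only by the tool move_arm, never from a script. Its argument "series" is a list that holds one entry, the list of rows, each a list of 7 numbers: the turn, a rotation vector about the world's x, y, z scaled (see below), then the shift along the world's x, y, z scaled (see below), then the opening, from 0 (shut) to 1 (fully open). A call has 1 to 20 rows; each row shifts and turns the pose as measured when the row begins; what a row does not reach is not made up. The controller multiplies each number of a shift by 60 mm and each number of a turn by 8 degrees. A row lasts 1/8 s, in which the tool goes at most 62.5 mm and 10.7 degrees, less where a joint would pass 70% of its speed; a pose out of reach is approached as far as the arm can. A call with a number of a shift or a turn outside -1 to 1 is refused whole. A call with a gripper value outside its range is refused whole. The fingers move at their own pace and stop on an object; the grip force is fixed at half the most. Time passes only in rows, so rows that do not move let the fingers close. It gives the time, the measured TCP pose, the force and the opening at its end, in the units of the state.
- r.sense(): the state, without advancing time (a new reading comes with each control period).
- viewer.capture(name): name is "side" or "top" or "wrist"; returns (picture, depth): 400x640x3 uint8, red, green, blue; 400x640 float32, m along the optical axis (not along the pixel's ray), 0 where there is no reading.
- viewer.camera_params(name): a dict with "mtx" (3x3 intrinsics, pixels), "dist_coeffs" ([k1, k2, p1, p2, k3] as OpenCV has them; the pictures are not rectified), "pose" (4x4, takes a point from camera to world coordinates). Camera axes: x right, y down, z forward; pixel columns grow to the right and rows downward; lengths in m; the calibration is good to about 2 mm. A picture is of the moment at which its call begins: read the wrist's pose just before it. camera_params takes no time and is no camera call; for the wrist camera it gives the pose at the moment of the call.
- r.finish_job(): hands the job in, once; it reports no verdict.
Trained networks look in the newest picture that a camera, given by its name, has taken for a name from the list of things; names that differ only in an ending like _2 or _b are one class to them, and where a whole thing is asked for, a point or a joint stands for the part that bears it (a point fixed in the world has none). Each returns a list of dicts, best first, with "conf" (0 to 1); they miss things now and then, are a little off and sometimes report something else, mostly with a low value. They report only what shows in the picture. A call takes as long as a camera call. They do not tell look-alikes from the thing itself.
- spotter.find_in(camera, name): "centre" ([column, row] in pixels, amid what is visible of it).
- spotter.trace(camera, name): "mask" (400x640 bool, what is visible of it) and "centre" ([column, row] in pixels, amid what is visible of it).
The state is a dict: "time_s": time; "joints": joint angles; "joint_velocities": joint speeds; "effort": joint torques, N m; "tcp_pos": TCP position; "ee_rot": TCP orientation; "wrist_force": force on the tool from outside, world axes, zero at the start; "moment": the same for the moment, N m; "gripper_width": opening from 0.0 (shut) to 1.0 (fully open).
Only numpy, scipy, OpenCV 4.12 (cv2) and the standard library are available. Lean on these libraries where they do the work, as an engineer would, in place of code of your own. Each camera call takes 0.05 s, during which the arm holds its last target.

TASK

Set up the bench trimming wheel: take the short cup-shaped chuck out of the wooden rack and lower it gently, not dropped, into the spindle taper, slots over the two drive dogs, until fully home. Then take the black isolator plug from the blue banding wheel and push it fully home into the socket on the wheel's control pod. Leave everything else on the bench where it stands.

Things in the scene. Friction and masses are not known exactly. Their poses are not given: they have to be found in the camera images.
- chuck_grip (a point): Loose cup chuck in the rack, 0.4 kg: upright metal cup, 44 mm diameter, open mouth with thin 47 mm black rubber rim. Point on its axis at the middle of the cup, where to grip; z up. Rim top 26 mm above. Collar 66 mm diameter, 25 to 35 mm below. Its two slots, 12 mm wide, cut right through the collar, open at its edge, lie on +x and -x (half turn equivalent; any angle at the start).
- chuck: The same cup chuck; origin on its axis at the underside of its collar, axes as chuck_grip, which is 35 mm above. Below the collar a tapered shank 40 mm long, 25.6 mm diameter at the collar, 14 mm at the tip. In the rack the collar rests on the rack's top.
- spindle_nose (a point): Trimming wheel's spindle: steel flange, 72 mm, facing up in the tan pan. Point on its axis, level with the face, 140 mm above the bench, at the mouth of the tapered bore: 27.4 mm, 0.9 mm clear of the shank all round, 43 mm deep. On the face at +x and -x stand two dogs, chamfered, 9 mm wide, 11 long, 7 high, 26.5 mm off axis. Any start angle; turns stiffly (0.12 N m). Chuck home: collar on the face.
- plug_grip (a point): Loose black isolator plug, 70 g, upright on the banding wheel. Point at the centre of its grip block, 36 x 22 x 38 mm (x, y, z; z up). Below: shoulder 40 x 30 x 6 mm, underside 25 mm below this point; then a grey block blade 28 x 20 mm, 18 mm long, tapering to 22 x 14 in its last 5 mm. Fits the socket either way round (half turn).
- plug: The same plug; origin at the centre of the underside of its shoulder, 25 mm below plug_grip, same axes.
- socket (a point): Isolator socket on the trimming wheel's control pod. Point at the centre of the hole's mouth on the black face, 100 mm above the bench. Hole 30 x 22 mm (x, y), 21 mm deep; z up. +x points to the spindle axis, 150 mm away; the pan's wall is 47 mm away that way and rises 35 mm above this point, so fingers have room on the y sides only. Plug home: shoulder on the face, plug_grip 25 mm above.
- machine: Bench trimming wheel, fixed, on the left or the right of the bench. Origin on the bench under its middle; +x from control pod to spindle. Housing 95 mm high, x -50 to 150 mm, y +-95; splash pan 206 mm in diameter about x = 50 mm, wall 97 to 103 mm from the spindle axis, rim 135 mm above the bench; pod x -155 to -45 mm (knob to -168), y +-60, 100 mm high.
- rack: Wooden chuck rack, fixed, on the other side of the bench: block 250 x 90 x 58 mm (x, y, z), origin under its centre on the bench. Three 31 mm holes along x at -82, 0 and 82 mm, each with one chuck, in any order.
- flat_head_mid (a point): Loose flat wheel head standing in the rack on the same kind of shank and collar: disc 90 mm in diameter, 12 mm thick, its top 106 mm above the bench. Point at the disc's centre. To be left in place.
- tall_chuck_mid (a point): Loose tall tapering chuck standing in the rack on the same kind of shank and collar: 38 mm at its foot, 26 mm at its black rubber tip, which is 173 mm above the bench. Point on its axis, 118 mm above the bench. To be left in place.
- banding_top (a point): Centre of the top of the blue banding wheel, fixed: head 170 mm in diameter, its top 62 mm above the bench. The plug and a test cup stand on it.
- test_cup_mid (a point): Small unfired clay cup on the banding wheel, 42 mm diameter, 42 mm high; point half-way up its axis. To be left in place.
- vase_mid (a point): Tall bottle vase on the bench beyond the banding wheel: 86 mm largest diameter, 225 mm high; point half-way up its axis. To be left in place.
- bowl_mid (a point): Unfired clay bowl at the back, 96 mm diameter, 44 mm high; point half-way up its axis. To be left in place.
- slip_jar_mid (a point): Closed jar of slip at the back, 68 mm diameter, 95 mm high; point half-way up its axis. To be left in place.
- loop_tool_mid (a point): Wooden loop trimming tool lying on the bench between robot and banding wheel, 145 mm long along its x, 14 mm wide, 11 mm high; point in its handle near the middle. To be left in place.
Mind the look-alikes: they are no part of the job. What is shaped like the chuck but yellow is not meant.

How it is judged:
By the outcome, as a careful person would: the job done as asked, in the order asked, and still so for the second after the job is handed in, with the robot touching nothing.
It also fails if it takes over 61 s, if anything falls off the work surface, if the arm or the gripper's body presses on something with over 40 N, if the wrist force passes 120 N, or if a joint passes its speed limit or range.

## Working session

There is one attempt and no reset: what is moved stays moved. The work goes in short steps, Python scripts to look and compute and a tool call to move; the robot and the scene stay as the last step left them, time stands still between calls to the robot, and variables do not carry over. Pictures are saved under pics/ and viewed, and the job is handed in when it is done.

Besides the shell and the picture viewer there is one more tool, called after ">>>" as name(argument=value, ...), one argument or row to a line, values as JSON. move_arm: Moves the arm, as the interface text tells. Its arguments: {"type":"object","properties":{"series":{"type":"array","items":{"type":"array","items":{"type":"array","items":{"type":"number","minimum":-1,"maximum":1}}}}},"required":["series"]}

```bash
mkdir -p pics; ls; python3 - <<'E'
from station import r, viewer, spotter
import cv2,numpy as np
s=r.sense();print(s)
for n in ["side","top","wrist"]:
    p,d=viewer.capture(n);cv2.imwrite(f"pics/{n}0.png",p[:,:,::-1]);np.savez(f"/tmp/{n}0.npz",p=p,d=d,pose=viewer.camera_params(n)["pose"])
    c=viewer.camera_params(n);print(n,c)
E
```

```text
pics
{'time_s': 0.0, 'joints': array([ 8.52904429e+01,  2.20906880e+01,  3.80615655e-01, -2.76462573e-02,
       -6.84107446e+01, -1.48157757e+01]), 'joint_velocities': array([-0.00602225,  0.05370891,  0.08998072,  0.01928612, -0.02023893,
        0.07865003]), 'effort': array([ 3.32627615e-04, -3.90666711e+01,  1.87413329e+01,  4.22026277e+00,
        1.10638223e-02, -1.77083271e-04]), 'tcp_pos': array([0.20872918, 0.58864674, 0.2911694 ]), 'ee_rot': array([[-6.20279675e-04, -3.34390712e-01, -9.42434330e-01],
       [-2.06465586e-03, -9.42432075e-01,  3.34391271e-01],
       [-9.99997676e-01,  2.15321867e-03, -1.05830283e-04]]), 'wrist_force': array([-0.43139632, -0.21837273,  0.07053786]), 'moment': array([-0.01468542, -0.03288452,  0.01438407]), 'gripper_width': 1.0006332466344785}
side {'mtx': array([[415.1721574 ,   0.        , 315.60042731],
       [  0.        , 415.1721574 , 207.13616389],
       [  0.        ,   0.        ,   1.        ]]), 'dist_coeffs': array([-0.07693621,  0.        ,  0.        ,  0.        ,  0.        ]), 'pose': array([[ 0.70414313, -0.38052876,  0.5
[... 524 characters left out ...]
6],
       [-0.99983582, -0.00763842,  0.01643114, -0.04066249],
       [-0.01577017, -0.07975081, -0.99669008,  0.98885019],
       [ 0.        ,  0.        ,  0.        ,  1.        ]])}
wrist {'mtx': array([[293.78767662,   0.        , 320.14766662],
       [  0.        , 293.78767662, 199.32989524],
       [  0.        ,   0.        ,   1.        ]]), 'dist_coeffs': array([-0.03819464,  0.        ,  0.        ,  0.        ,  0.        ]), 'pose': array([[-0.33317995, -0.91322329, -0.23455135,  0.27145328],
       [-0.94286239,  0.32304396,  0.08156665,  0.56574969],
       [ 0.00128183,  0.24832602, -0.96867567,  0.38521561],
       [ 0.        ,  0.        ,  0.        ,  1.        ]])}
```

View pics/side0.png

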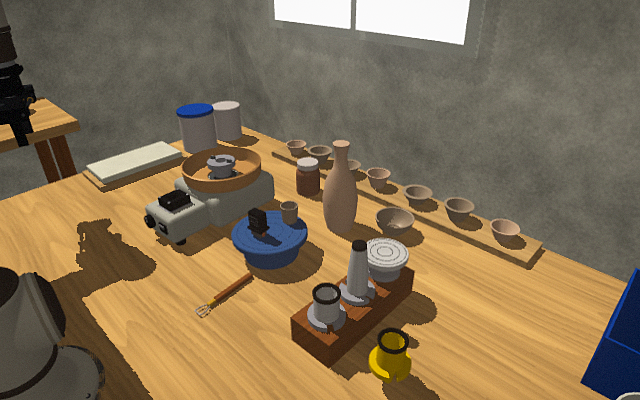

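View pics/top0.png

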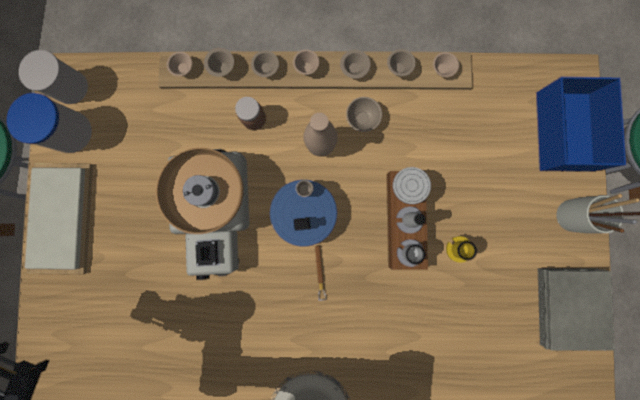

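View pics/wrist0.png

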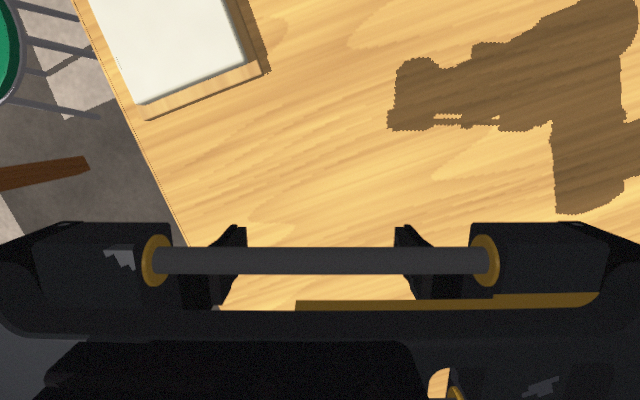

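The overview shows the trimming wheel on the left, with its spindle at top px (199,190) and its socket at (209,250). The plug is on the banding wheel at (303,224). The cup chuck is in the nearest rack hole at (411,253), and the yellow look-alike is at (462,249). Next I'll measure these from depth.

```bash
cat > h.py <<'E'
import cv2,numpy as np
from station import r, viewer, spotter
def cloud(n,p,d,pose=None):
    c=viewer.camera_params(n); pose=c["pose"] if pose is None else pose
    v,u=np.mgrid[0:400,0:640]
    pts=np.stack([u.ravel(),v.ravel()],1).astype(np.float64)
    q=cv2.undistortPoints(pts[:,None],c["mtx"],c["dist_coeffs"])[:,0]
    X=np.c_[q,np.ones(len(q))]*d.reshape(-1,1)
    W=X@pose[:3,:3].T+pose[:3,3]
    W[d.ravel()<=0]=np.nan
    return W.reshape(400,640,3)
def ray_z(n,uv,z,pose=None):
    c=viewer.camera_params(n); pose=c["pose"] if pose is None else pose
    q=cv2.undistortPoints(np.array(uv,float).reshape(-1,1,2),c["mtx"],c["dist_coeffs"])[:,0]
    D=np.c_[q,np.ones(len(q))]@pose[:3,:3].T
    t=(z-pose[2,3])/D[:,2]
    return pose[:3,3]+D*t[:,None]
def proj(n,P,pose=None):
    c=viewer.camera_params(n); pose=c["pose"] if pose is None else pose
    T=np.linalg.inv(pose);rv,_=cv2.Rodrigues(T[:3,:3])
    return cv2.projectPoints(np.array(P,float).reshape(-1,1,3),rv,T[:3,3],c["mtx"],c["dist_coeffs"])[0][:,0]
def cap(n,tag):
    c=viewer.camera_params(n);p,d=viewer.capture(n)
    cv2.imwrite(f"pics/{tag}.png",p[:,:,::-1]);np.savez(f"/tmp/{tag}.npz",p=p,d=d,pose=c["pose"]);return p,d,c["pose"]
def load(tag):
    z=np.load(f"/tmp/{tag}.npz");return z["p"],z["d"],z["pose"]
def rot(P,c): # n/a
    pass
E
python3 - <<'E'
from h import *
for n in ["top","side"]:
    p,d,pose=load(n+"0")
    W=cloud(n,p,d,pose)
    for k in ["chuck_grip","spindle_nose","plug_grip","socket","banding_top","rack","tall_chuck_mid","vase_mid","test_cup_mid"]:
        o=spotter.find_in(n,k)
        for e in o[:2]:
            u,v=np.round(e["centre"]).astype(int)
            print(n,k,round(e["conf"],2),(u,v),W[v,u].round(3))
p,d,pose=load("top0")
# noise: table height
W=cloud("top",p,d,pose);print(np.nanmedian(W[330:350,450:520,2]),np.nanstd(W[330:350,450:520,2]))
# circle-ish fits
def sel(x0,x1,y0,y1,z0,z1):
    m=(W[...,0]>x0)&(W[...,0]<x1)&(W[...,1]>y0)&(W[...,1]<y1)&(W[...,2]>z0)&(W[...,2]<z1);return m
for c in [(411,253),(199,190),(209,250),(303,224),(303,212)]:
    u,v=c;print(c);print(W[v-3:v+4:3,u-6:u+7:3].round(3).tolist())
cv2.imwrite("pics/topcrop.png",cv2.resize(p[130:290,140:480,::-1],None,fx=2.35,fy=2.35,interpolation=cv2.INTER_CUBIC))
E
```

```text
top chuck_grip 0.91 (np.int64(461), np.int64(248)) [ 0.431 -0.378  0.059]
top chuck_grip 0.57 (np.int64(410), np.int64(250)) [ 0.427 -0.245  0.079]
top spindle_nose 0.69 (np.int64(199), np.int64(192)) [0.563 0.271 0.105]
top plug_grip 0.73 (np.int64(303), np.int64(227)) [0.481 0.015 0.125]
top socket 0.89 (np.int64(209), np.int64(202)) [0.54  0.248 0.098]
top banding_top 0.85 (np.int64(303), np.int64(212)) [0.518 0.019 0.067]
top banding_top 0.22 (np.int64(412), np.int64(219)) [ 0.501 -0.233  0.157]
top rack 0.92 (np.int64(396), np.int64(232)) [ 0.47  -0.215  0.06 ]
top rack 0.41 (np.int64(208), np.int64(206)) [0.53  0.251 0.096]
top tall_chuck_mid 0.75 (np.int64(412), np.int64(222)) [ 0.495 -0.234  0.15 ]
top vase_mid 0.79 (np.int64(318), np.int64(138)) [ 0.685 -0.019  0.159]
top test_cup_mid 0.75 (np.int64(302), np.int64(187)) [0.581 0.023 0.068]
top test_cup_mid 0.72 (np.int64(201), np.int64(192)) [0.564 0.268 0.102]
side chuck_grip 0.92 (np.int64(390), np.int64(356)) [ 0.411 -0.386  0.085]
side chuck_grip 0.85 (np.int64(324), np.int64(306)) [ 0.404 -0.258  0.104]
side spindle_nos
[... 1794 characters left out ...]
0.03, 0.122], [0.495, 0.022, 0.128], [0.495, 0.015, 0.127], [0.495, 0.008, 0.123], [0.496, 0.003, 0.085]], [[0.488, 0.029, 0.125], [0.488, 0.023, 0.122], [0.488, 0.015, 0.124], [0.488, 0.008, 0.126], [0.488, 0.003, 0.085]], [[0.481, 0.029, 0.126], [0.481, 0.022, 0.122], [0.481, 0.015, 0.125], [0.481, 0.008, 0.125], [0.481, 0.003, 0.087]]]
(303, 212)
[[[0.526, 0.035, 0.061], [0.526, 0.027, 0.064], [0.526, 0.02, 0.061], [0.526, 0.012, 0.06], [0.526, 0.005, 0.061]], [[0.518, 0.035, 0.062], [0.518, 0.027, 0.06], [0.518, 0.019, 0.067], [0.518, 0.012, 0.062], [0.518, 0.004, 0.063]], [[0.511, 0.035, 0.064], [0.511, 0.027, 0.063], [0.511, 0.019, 0.065], [0.511, 0.012, 0.064], [0.511, 0.004, 0.064]]]
```

View pics/topcrop.png

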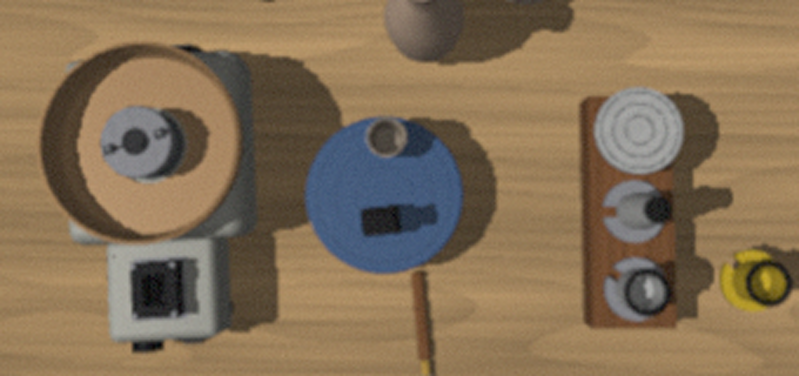

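```bash
python3 - <<'E'
from h import *
s=r.sense();R=s["ee_rot"];t=s["tcp_pos"]
c=viewer.camera_params("wrist")["pose"]
print("cam in tool",(R.T@(c[:3,3]-t)).round(4)); print((R.T@c[:3,:3]).round(4))
for h in [0.05,0.07,0.12,0.18,0.25,0.3]:
  for z in [0,.05,.1]: print(h,z,proj("wrist",t+R@np.array([h,0,z])).round(0))
E
```

```text
cam in tool [-0.0938  0.0009 -0.0668]
[[ 4.000e-04 -2.484e-01  9.686e-01]
 [ 1.000e+00  1.300e-03 -1.000e-04]
 [-1.300e-03  9.686e-01  2.484e-01]]
0.05 0 [[318. 254.]]
0.05 0.05 [[318. 333.]]
0.05 0.1 [[319. 400.]]
0.07 0 [[319. 239.]]
0.07 0.05 [[319. 312.]]
0.07 0.1 [[319. 374.]]
0.12 0 [[319. 215.]]
0.12 0.05 [[319. 274.]]
0.12 0.1 [[319. 327.]]
0.18 0 [[319. 196.]]
0.18 0.05 [[319. 244.]]
0.18 0.1 [[319. 289.]]
0.25 0 [[319. 182.]]
0.25 0.05 [[319. 222.]]
0.25 0.1 [[319. 259.]]
0.3 0 [[320. 175.]]
0.3 0.05 [[320. 210.]]
0.3 0.1 [[320. 244.]]
```

>>> move_arm(
  series=[
    [[0, 0, 0.3, 0.44, -0.69, 0, 1], [0, 0, 0.3, 0.44, -0.69, 0, 1], [0, 0, 0.3, 0.44, -0.69, 0, 1], [0, 0, 0.3, 0.44, -0.69, 0, 1], [0, 0, 0.3, 0.44, -0.69, 0, 1], [0, 0, 0.3, 0.44, -0.69, 0, 1], [0, 0, 0.3, 0.44, -0.69, 0, 1], [0, 0, 0.3, 0.44, -0.69, 0, 1], [0, 0, 0, 0, 0, 0, 1]],
  ],
)

```text
time_s: 2.17
tcp_pos: [0.4245, 0.2479, 0.2929]
ee_rot: [[0.003, 0.008, -1.0], [0.003, -1.0, -0.008], [-1.0, -0.003, -0.003]]
wrist_force: [0.0, 0.1, -0.6]
gripper_width: 1.0
```

```bash
python3 - <<'E'
from h import *
cap("wrist","w1")
s=r.sense();print(s["time_s"],s["tcp_pos"],s["joints"].round(1),s["ee_rot"].round(3))
E
```

```text
2.225 [0.42407299 0.24896895 0.29298413] [ 49.4   8.9 -17.8   0.  -63.1  41.2] [[ 0.003  0.01  -1.   ]
 [ 0.003 -1.    -0.01 ]
 [-1.    -0.003 -0.003]]
```

View pics/w1.png

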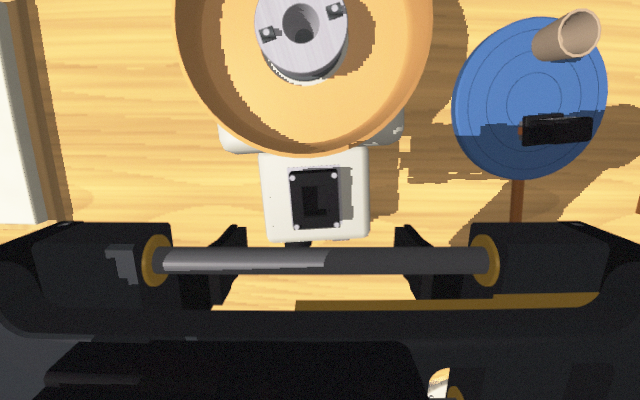

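The wrist view shows the spindle bore at (301,22), its dogs at about (269,33) and (336,9), the socket at (316,203) and the plug at (557,130).

```bash
python3 - <<'E'
from h import *
p,d,pose=load("w1")
a=cv2.resize(p[0:100,240:370,::-1],None,fx=6,fy=6,interpolation=cv2.INTER_CUBIC);cv2.imwrite("pics/c1.png",a)
a=cv2.resize(p[150:250,250:380,::-1],None,fx=6,fy=6,interpolation=cv2.INTER_CUBIC);cv2.imwrite("pics/c2.png",a)
a=cv2.resize(p[0:190,440:620,::-1],None,fx=3,fy=3,interpolation=cv2.INTER_CUBIC);cv2.imwrite("pics/c3.png",a)
W=cloud("wrist",p,d,pose)
for (u,v) in [(280,20),(320,40),(300,5),(301,22),(269,33),(336,9),(275,220),(355,180),(297,205),(316,203),(340,205),(540,130),(470,90)]: print((u,v),W[v,u].round(4))
E
```

```text
(280, 20) [0.5683 0.2796 0.1413]
(320, 40) [0.5546 0.2492 0.1406]
(300, 5) [0.5801 0.2646 0.1376]
(301, 22) [0.5762 0.2656 0.1116]
(269, 33) [0.5573 0.2871 0.148 ]
(336, 9) [0.5732 0.2377 0.1499]
(275, 220) [0.3887 0.2974 0.079 ]
(355, 180) [0.4346 0.2112 0.0803]
(297, 205) [0.4124 0.2711 0.1017]
(316, 203) [0.4089 0.2523 0.08  ]
(340, 205) [0.4074 0.2264 0.0818]
(540, 130) [0.4898 0.04   0.1066]
(470, 90) [0.5292 0.0911 0.0626]
```

View pics/c1.png

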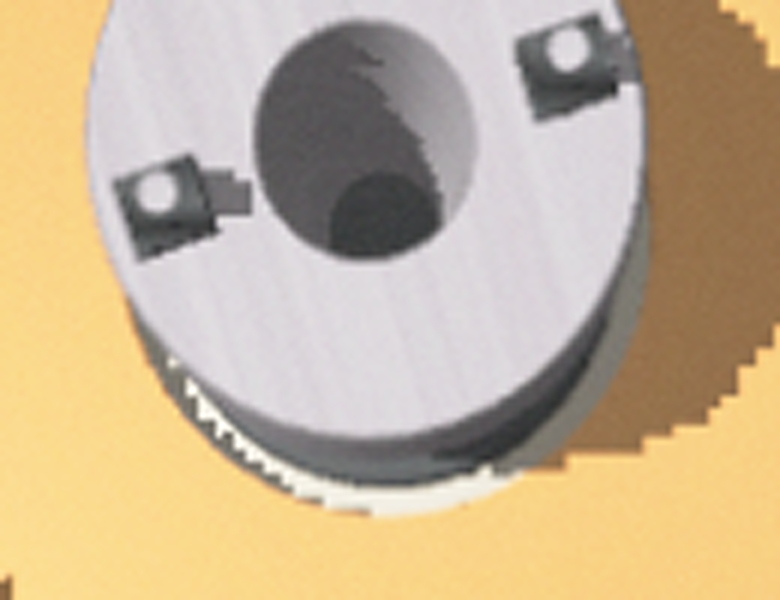

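View pics/c2.png

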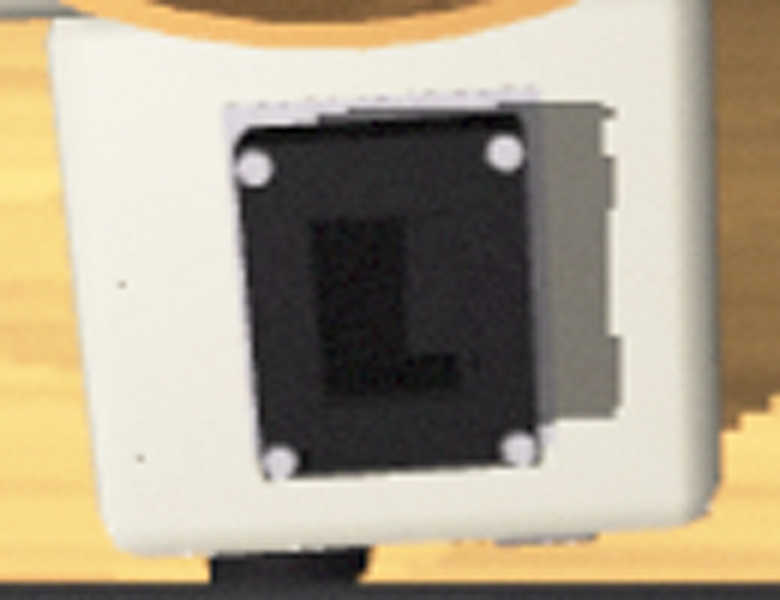

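View pics/c3.png

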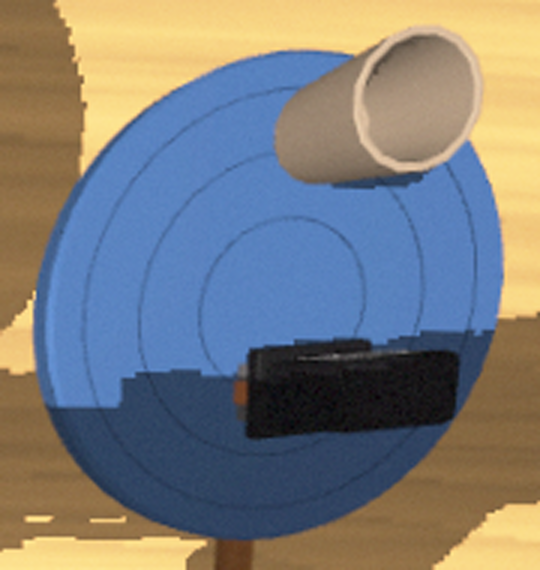

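```bash
python3 - <<'E'
from h import *
from scipy.optimize import least_squares
p,d,pose=load("w1")
def im(L,u0,v0,f): L=np.array(L,float);return (L+.5)/f-.5+[u0,v0]
def circ(P):
    s=least_squares(lambda q:np.hypot(P[:,0]-q[0],P[:,1]-q[1])-q[2],[*P[:,:2].mean(0),.02]);return s.x,s.fun
# edges by gray: bore boundary
B=im([(255,140),(478,132),(365,18),(365,260),(290,55),(440,55),(285,220),(450,215)],240,0,6)
print("bore",circ(ray_z("wrist",B,.140,pose)))
F=im([(88,130),(645,140),(365,437),(130,290),(210,380),(500,415),(600,300)],240,0,6)
print("flange",circ(ray_z("wrist",F,.140,pose)))
D=ray_z("wrist",im([(157,193),(572,50)],240,0,6),.147,pose);print("dogs",D,D.mean(0),np.degrees(np.arctan2(*(D[0]-D[1])[[1,0]])),np.linalg.norm(D[0]-D[1]))
D=ray_z("wrist",im([(166,207),(567,65)],240,0,6),.1455,pose);print("dogs",D,D.mean(0),np.degrees(np.arctan2(*(D[0]-D[1])[[1,0]])),np.linalg.norm(D[0]-D[1]))
S=ray_z("wrist",im([(255,168),(505,152),(280,463),(520,450)],250,150,6),.101,pose);print("screws",S.round(4),S.mean(0))
for a,b in [(2,0),(3,1),(0,1),(2,3)]:
    v=S[b]-S[a];print(np.degrees(np.arctan2(v[1],v[0])),np.linalg.norm(v))
H=ray_z("wrist",im([(315,222),(405,218),(325,397),(460,390),(460,352)],250,150,6),.100,pose);print("hole",H.round(4))
W=cloud("wrist",p,d,pose)
m=np.zeros((400,640),bool);m[175:230,290:345]=1
m&=(W[...,2]<.092)&(W[...,2]>.07)
print(m.sum());print("\n".join("".join("#" if x else "." for x in row[290:345]) for row in m[175:230]))
c0=np.argwhere(m)
E
```

```text
bore (array([0.56664735, 0.26409647, 0.01399665]), array([ 1.04868968e-04,  2.90546586e-04,  2.42500403e-04,  6.34102146e-05,
       -2.19262197e-04, -2.55712210e-04, -1.06806929e-05, -2.15671003e-04]))
flange (array([0.56607999, 0.26383976, 0.03535395]), array([ 3.15129583e-04, -1.38768979e-04, -3.47028134e-04, -4.34547350e-05,
       -4.45809357e-04,  1.08775985e-03, -4.27828222e-04]))
dogs [[0.55847582 0.28963038 0.147     ]
 [0.57496477 0.23838181 0.147     ]] [0.5667203  0.26400609 0.147     ] 107.83529750863778 0.05383588154347877
dogs [[0.55728054 0.28880646 0.1455    ]
 [0.57379476 0.23890779 0.1455    ]] [0.56553765 0.26385712 0.1455    ] 108.31222658589552 0.05256040610885484
screws [[0.4402 0.2758 0.101 ]
 [0.4432 0.2347 0.101 ]
 [0.389  0.2722 0.101 ]
 [0.3918 0.2311 0.101 ]] [0.41603929 0.25342751 0.101     ]
4.002424122261958 0.05132950444040952
4.057032591523528 0.051603458705681865
-85.71704835326697 0.04114751285084695
-86.09836458905272 0.0411962665198589
hole [[0.431  0.266  0.1   ]
 [0.4318 0.251  0.1   ]
 [0.4006 0.2645 0.1   ]
 [0.4021 0.2415 0.1   ]
 [0.4088 0.
[... 2398 characters left out ...]
.......................#####
###...............................................#####
###...............................................#####
###...............................................#####
###...............................................#####
###...............................................#####
###...............................................#####
###...............................................#####
####..............................................#####
####..............................................#####
####...............................................####
####................................###################
####..............#####################################
```

>>> move_arm(
  series=[
    [[0, 0, 0, -0.11, -0.9, -0.03, 1], [0, 0, 0, -0.11, -0.9, -0.03, 1], [0, 0, 0, -0.11, -0.9, -0.03, 1], [0, 0, 0, -0.11, -0.9, -0.03, 1], [0, 0, 0, -0.11, -0.9, -0.03, 1], [0, 0, 0, -0.11, -0.9, -0.03, 1], [0, 0, 0, -0.11, -0.9, -0.03, 1], [0, 0, 0, -0.11, -0.9, -0.03, 1], [0, 0, 0, -0.11, -0.9, -0.03, 1], [0, 0, 0, 0, 0, 0, 1]],
  ],
)

```text
time_s: 3.48
tcp_pos: [0.3643, -0.2414, 0.2789]
ee_rot: [[0.014, 0.028, -1.0], [0.005, -1.0, -0.028], [-1.0, -0.005, -0.014]]
wrist_force: [-0.0, 0.6, -0.6]
gripper_width: 1.0
```

```bash
python3 - <<'E'
from h import *
cap("wrist","w2")
s=r.sense();print(s["time_s"],s["tcp_pos"],s["joints"].round(1),s["ee_rot"].round(3))
for e in spotter.find_in("wrist","chuck_grip"):print(e)
E
```

```text
3.525 [ 0.36457314 -0.2401552   0.2790463 ] [-12.2   3.8 -25.6  -0.6 -59.9 104.2] [[ 0.014  0.03  -0.999]
 [ 0.006 -1.    -0.03 ]
 [-1.    -0.005 -0.014]]
{'centre': [453.8, 133.1], 'conf': 0.72}
{'centre': [330.7, 43.1], 'conf': 0.72}
```

View pics/w2.png

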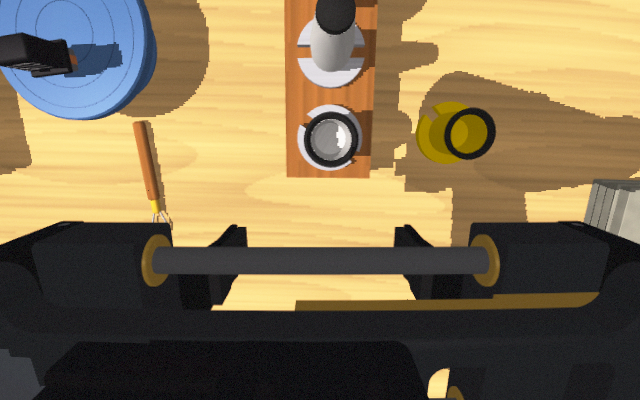

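```bash
python3 - <<'E'
from h import *
p,d,pose=load("w2")
a=cv2.resize(p[90:190,275:405,::-1],None,fx=6,fy=6,interpolation=cv2.INTER_CUBIC);cv2.imwrite("pics/c4.png",a)
W=cloud("wrist",p,d,pose)
for (u,v) in [(330,110),(303,140),(345,115),(320,170),(330,115),(309,140)]: print((u,v),W[v,u].round(4))
E
```

```text
(330, 110) [ 0.448  -0.2483  0.0672]
(303, 140) [ 0.4176 -0.2219  0.0693]
(345, 115) [ 0.4413 -0.2599  0.1166]
(320, 170) [ 0.3861 -0.24    0.0596]
(330, 115) [ 0.4408 -0.2472  0.1196]
(309, 140) [ 0.4197 -0.23    0.1185]
```

View pics/c4.png

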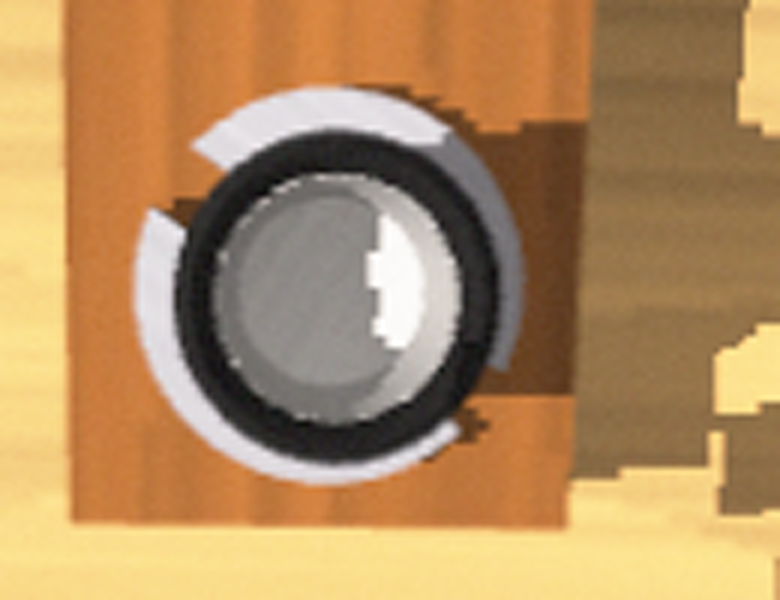

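```bash
python3 - <<'E'
from h import *
from scipy.optimize import least_squares
p,d,pose=load("w2")
def im(L,f=6,u0=275,v0=90): L=np.array(L,float);return (L+.5)/f-.5+[u0,v0]
def circ(P):
    s=least_squares(lambda q:np.hypot(P[:,0]-q[0],P[:,1]-q[1])-q[2],[*P[:,:2].mean(0),.02]);return s.x,np.abs(s.fun).max()
print("rim",circ(ray_z("wrist",im([(173,290),(500,298),(337,128),(335,465),(222,175),(455,178),(220,415),(450,415)]),.119,pose)))
C=circ(ray_z("wrist",im([(134,280),(335,86),(524,280),(320,485),(420,105),(470,145),(235,110),(190,420),(250,465),(400,470)]),.068,pose));print("collar",C)
E=ray_z("wrist",im([(192,148),(152,208),(502,372),(462,425)]),.068,pose);print(E)
a=E[:2].mean(0);b=E[2:].mean(0);print(a,b,np.degrees(np.arctan2(*(a-b)[[1,0]])))
for q in (a,b): print(np.degrees(np.arctan2(q[1]-C[0][1],q[0]-C[0][0])), np.linalg.norm(q[:2]-C[0][:2]))
print(np.linalg.norm(E[0]-E[1]),np.linalg.norm(E[2]-E[3]))
s=r.sense();print(s["tcp_pos"], s["ee_rot"])
E
```

```text
rim (array([ 0.42074716, -0.24842135,  0.0233673 ]), np.float64(0.000251391068155464))
collar (array([ 0.42071515, -0.2488725 ,  0.03322499]), np.float64(0.00041638976363789215))
[[ 0.44314686 -0.22495986  0.068     ]
 [ 0.43318248 -0.21840705  0.068     ]
 [ 0.40755272 -0.27891526  0.068     ]
 [ 0.39825991 -0.2725251   0.068     ]]
[ 0.43816467 -0.22168346  0.068     ] [ 0.40290631 -0.27572018  0.068     ] 56.87600196055138
57.30826348029089 0.03230681218585112
-123.55746102583734 0.03221726631655349
0.011925939601079396 0.011277873726473793
[ 0.36472563 -0.23921119  0.27912072] [[ 0.01439055  0.03213665 -0.99937988]
 [ 0.00567289 -0.99946992 -0.03205786]
 [-0.99988036 -0.00520804 -0.01456522]]
```

```bash
cat >> h.py <<'E'
from scipy.spatial.transform import Rotation as Rn
def todo(xy,z,psi):
    """units of full move to tool-down pose, psi=angle of tool y (deg)"""
    s=r.sense();a=np.radians(psi);y=np.array([np.cos(a),np.sin(a),0]);x=np.array([0,0,-1.])
    T=np.stack([x,y,np.cross(x,y)],1)
    w=np.degrees(Rn.from_matrix(T@s["ee_rot"].T).as_rotvec())/8
    dp=(np.array([xy[0],xy[1],z])-s["tcp_pos"])/.06
    print("t",round(s["time_s"],2),"tcp",s["tcp_pos"].round(4),"psi",np.degrees(np.arctan2(s["ee_rot"][1,1],s["ee_rot"][0,1])).round(2),"F",s["wrist_force"].round(1),"M",s["moment"].round(2),"g",round(s["gripper_width"],3),"j",s["joints"].round(0))
    print("turn",w.round(3),"shift",dp.round(3))
E
python3 -c "
from h import *
todo((.4207,-.2487),.144,-90)"
```

```text
t 3.58 tcp [ 0.3647 -0.2392  0.2791] psi -88.16 F [-0.4  1.  -0.1] M [0.01 0.03 0.03] g 1.001 j [-12.   4. -26.  -1. -60. 104.]
turn [-0.039  0.104 -0.23 ] shift [ 0.933 -0.158 -2.252]
```

>>> move_arm(
  series=[
    [[-0.02, 0.05, -0.11, 0.47, -0.08, -0.5, 1], [-0.02, 0.05, -0.11, 0.47, -0.08, -0.5, 1], [0, 0, 0, 0, 0, 0, 1], [0, 0, 0, 0, 0, 0, 1]],
  ],
)

```text
time_s: 4.08
tcp_pos: [0.4254, -0.2427, 0.2198]
ee_rot: [[0.005, 0.012, -1.0], [-0.001, -1.0, -0.012], [-1.0, 0.001, -0.005]]
wrist_force: [0.4, 0.6, 0.2]
gripper_width: 1.001
```

```bash
python3 -c "
from h import *
todo((.4207,-.2487),.144,-90)
cap('wrist','w3')"
```

```text
t 4.08 tcp [ 0.4254 -0.2427  0.2198] psi -89.29 F [0.4 0.6 0.2] M [-0.08 -0.02  0.  ] g 1.001 j [-11.  13. -24.   0. -53. 101.]
turn [ 0.009  0.037 -0.088] shift [-0.079 -0.1   -1.264]
```

View pics/w3.png

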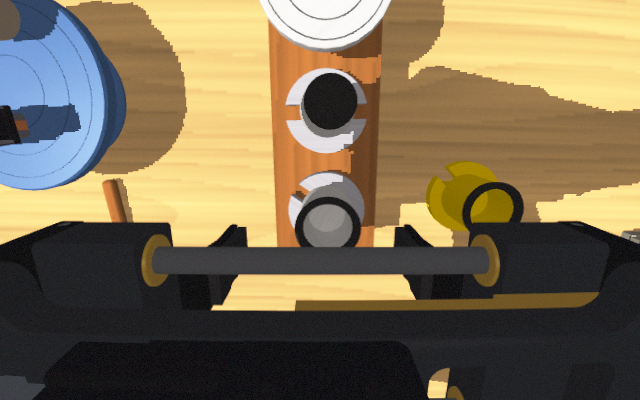

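The chuck rim at (328,228) lies between the fingers, about 6 mm to the right, which matches the computed shift. Descending.

>>> move_arm(
  series=[
    [[0.01, 0.04, -0.09, -0.08, -0.1, -0.2, 1], [0, 0, 0, 0, 0, -0.25, 1], [0, 0, 0, 0, 0, 0, 1]],
  ],
)

```text
time_s: 4.5
tcp_pos: [0.419, -0.2485, 0.1938]
ee_rot: [[0.003, -0.001, -1.0], [-0.0, -1.0, 0.001], [-1.0, 0.0, -0.003]]
wrist_force: [0.1, 0.3, -0.1]
gripper_width: 1.001
```

```bash
python3 -c "
from h import *
todo((.4207,-.2487),.144,-90)"
```

```text
t 4.5 tcp [ 0.419  -0.2485  0.1938] psi -90.06 F [ 0.1  0.3 -0.1] M [-0.04  0.04  0.02] g 1.001 j [-12.  14. -27.  -0. -49. 102.]
turn [0.001 0.025 0.008] shift [ 0.028 -0.003 -0.83 ]
```

>>> move_arm(
  series=[
    [[0, 0.02, 0, 0.03, 0, -0.4, 1], [0, 0, 0, 0, 0, -0.4, 1], [0, 0, 0, 0, 0, 0, 1]],
  ],
)

```text
time_s: 4.88
tcp_pos: [0.4208, -0.2495, 0.1473]
ee_rot: [[0.005, -0.002, -1.0], [-0.002, -1.0, 0.002], [-1.0, 0.002, -0.005]]
wrist_force: [-0.1, -0.2, -0.0]
gripper_width: 0.999
```

```bash
python3 -c "
from h import *
todo((.4207,-.2487),.144,-90)"
```

```text
t 4.88 tcp [ 0.4208 -0.2495  0.1473] psi -90.12 F [-0.1 -0.2 -0. ] M [-0.08 -0.04  0.05] g 0.999 j [-12.  18. -30.   0. -42. 101.]
turn [0.012 0.037 0.016] shift [-0.002  0.013 -0.054]
```

>>> move_arm(
  series=[
    [[0.01, 0.04, 0, 0, 0.01, -0.05, 0.6], [0, 0, 0, 0, 0, 0, 0], [0, 0, 0, 0, 0, 0, 0], [0, 0, 0, 0, 0, 0, 0], [0, 0, 0, 0, 0, 0, 0], [0, 0, 0, 0, 0, 0, 0]],
  ],
)

```text
time_s: 5.62
tcp_pos: [0.4224, -0.2492, 0.1478]
ee_rot: [[0.006, -0.002, -1.0], [-0.002, -1.0, 0.002], [-1.0, 0.002, -0.006]]
wrist_force: [0.3, -0.0, -1.6]
gripper_width: 0.502
```

```bash
python3 -c "
from h import *
todo((.4207,-.2487),.144,-90)
cap('wrist','w4');cap('side','s4')"
```

```text
t 5.62 tcp [ 0.4224 -0.2492  0.1478] psi -90.12 F [ 0.3 -0.  -1.6] M [-0.25 -0.02  0.01] g 0.502 j [-12.  18. -29.   0. -42. 101.]
turn [0.013 0.042 0.014] shift [-0.029  0.009 -0.063]
```

View pics/w4.png

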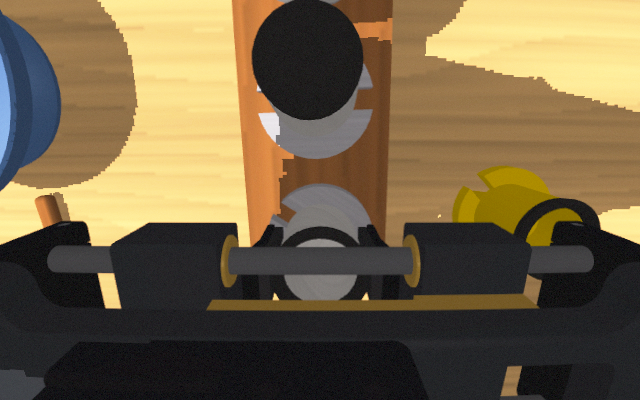

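View pics/s4.png

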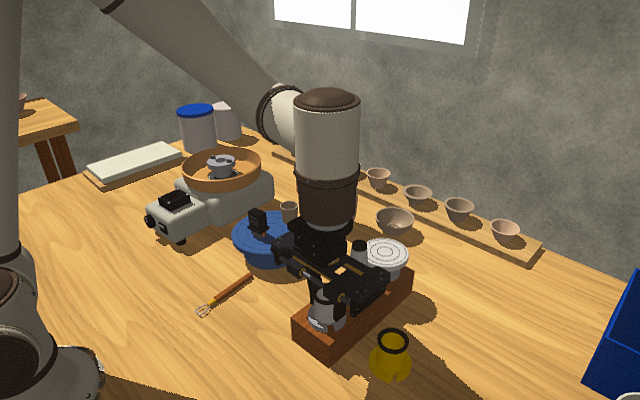

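The opening of 43.7 mm matches the cup, and the neighbours are untouched. Lifting straight up.

>>> move_arm(
  series=[
    [[0, 0, 0, 0, 0, 0.2, 0], [0, 0, 0, 0, 0, 0.4, 0], [0, 0, 0, 0, 0, 0.5, 0], [0, 0, 0, 0, 0, 0.6, 0], [0, 0, 0, 0, 0, 0.6, 0], [0, 0, 0, 0, 0, 0.4, 0], [0, 0, 0, 0, 0, 0, 0]],
  ],
)

```text
time_s: 6.6
tcp_pos: [0.4177, -0.248, 0.3139]
ee_rot: [[-0.003, -0.005, -1.0], [0.003, -1.0, 0.005], [-1.0, -0.002, 0.003]]
wrist_force: [-0.0, 0.1, -4.2]
gripper_width: 0.503
```

```bash
python3 -c "
from h import *
todo((.5665,.264),.32,-38.8)
cap('wrist','w5')"
```

```text
t 6.6 tcp [ 0.4177 -0.248   0.3139] psi -90.26 F [-0.   0.1 -4.2] M [-0.02 -0.04  0.03] g 0.503 j [-12.   7. -16.  -0. -66. 101.]
turn [-0.008 -0.026  6.433] shift [2.481 8.533 0.102]
```

View pics/w5.png

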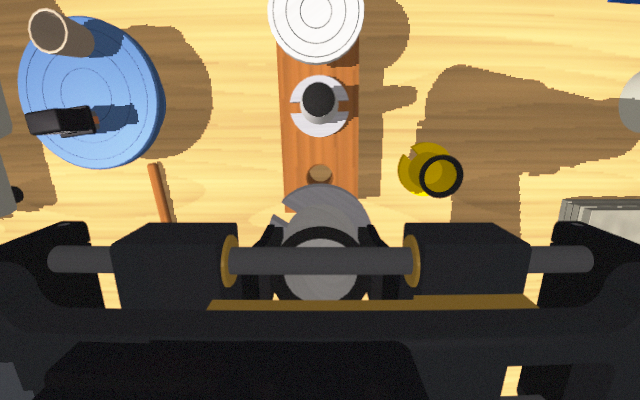

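```bash
python3 - <<'E'
from h import *
p,d,pose=load("w5")
a=cv2.resize(p[170:270,255:385,::-1],None,fx=6,fy=6,interpolation=cv2.INTER_CUBIC);cv2.imwrite("pics/c5.png",a)
E
```

```text
(no output)
```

View pics/c5.png

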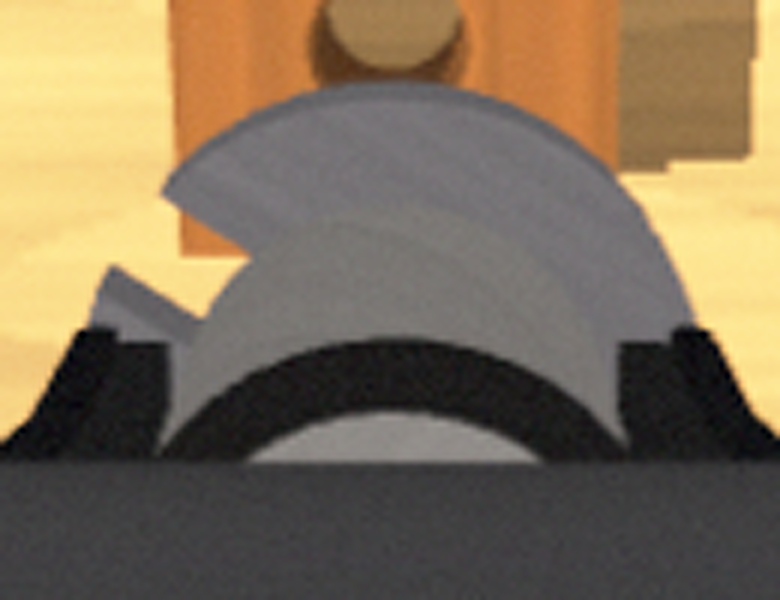

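```bash
python3 - <<'E'
from h import *
from scipy.optimize import least_squares
p,d,pose=load("w5")
s=r.sense();R=s["ee_rot"];t=s["tcp_pos"];print(t)
def im(L,f=6,u0=255,v0=170): L=np.array(L,float);return (L+.5)/f-.5+[u0,v0]
zc=t[2]-.0798
def tool(L,z): return (ray_z("wrist",im(L),z,pose)-t)@R
def circ(P,r0):
    s=least_squares(lambda q:np.hypot(P[:,0]-q[0],P[:,1]-q[1])-r0,P[:,1:].mean(0) if 0 else [0,0]);return s.x,s.fun
C=tool([(400,100),(300,115),(230,150),(500,115),(590,165),(640,215),(690,310)],zc)[:,1:]
print("collar centre tool yz",circ(C,.033))
L=tool([(172,203),(248,255),(100,292),(190,345)],zc);print(L.round(4))
for a,b in [(0,1),(2,3)]:
    v=L[a]-L[b]; w=R@v; print(np.degrees(np.arctan2(w[1],w[0])))
# distances of lines from centre
c=circ(C,.033)[0]
for a,b in [(0,1),(2,3)]:
    v=(L[a]-L[b])[1:];v/=np.linalg.norm(v);q=L[a][1:]-c;print("off",v[0]*q[1]-v[1]*q[0])
E
```

```text
[ 0.41696494 -0.2476793   0.31241271]
collar centre tool yz (array([0.00112789, 0.00231134]), array([ 1.35577806e-04,  4.05510427e-06, -4.13030043e-04,  3.42303841e-04,
        7.03776781e-05, -1.03935872e-04, -3.03384641e-04]))
[[ 0.0798 -0.0218 -0.0199]
 [ 0.0798 -0.0141 -0.0144]
 [ 0.0799 -0.0297 -0.0103]
 [ 0.0799 -0.0204 -0.0045]]
53.91295001918532
57.49661741485802
off 0.0046100333762410985
off -0.005760408542133904
```

>>> move_arm(
  series=[
    [[0, 0, 0.4, 0.12, 0.5, 0.05, 0], [0, 0, 0.7, 0.22, 0.9, 0.03, 0], [0, 0, 0.76, 0.22, 0.9, 0, 0], [0, 0, 0.76, 0.22, 0.9, 0, 0], [0, 0, 0.76, 0.22, 0.9, 0, 0], [0, 0, 0.76, 0.22, 0.9, 0, 0], [0, 0, 0.76, 0.22, 0.9, 0, 0], [0, 0, 0.76, 0.22, 0.9, 0, 0], [0, 0, 0.7, 0.2, 0.8, 0, 0], [0, 0, 0, 0, 0.0, 0, 0], [0, 0, 0, 0, 0, 0, 0]],
  ],
)

```text
time_s: 8.02
tcp_pos: [0.5203, 0.2217, 0.2943]
ee_rot: [[-0.042, 0.787, -0.616], [-0.025, -0.617, -0.787], [-0.999, -0.018, 0.046]]
wrist_force: [-0.3, 0.2, -4.0]
gripper_width: 0.504
```

```bash
python3 -c "
from h import *
todo((.529,.217),.32,-38.8)
p,d,pose=cap('wrist','w6')
a=cv2.resize(p[70:170,255:385,::-1],None,fx=6,fy=6,interpolation=cv2.INTER_CUBIC);cv2.imwrite('pics/c6.png',a)
s=r.sense();np.savez('/tmp/w6s.npz',R=s['ee_rot'],t=s['tcp_pos']);print(s['tcp_pos'])
"
```

```text
t 8.03 tcp [0.5203 0.2217 0.2943] psi -38.11 F [-0.3  0.2 -4. ] M [-0.04 -0.17  0.02] g 0.504 j [ 39.  17.  -6.  -0. -69. 103.]
turn [ 0.175 -0.304 -0.09 ] shift [ 0.144 -0.079  0.429]
[0.52034478 0.22155966 0.29420836]
```

View pics/w6.png

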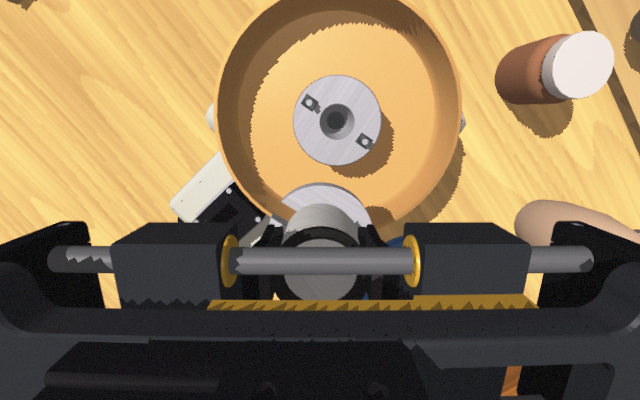

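View pics/c6.png

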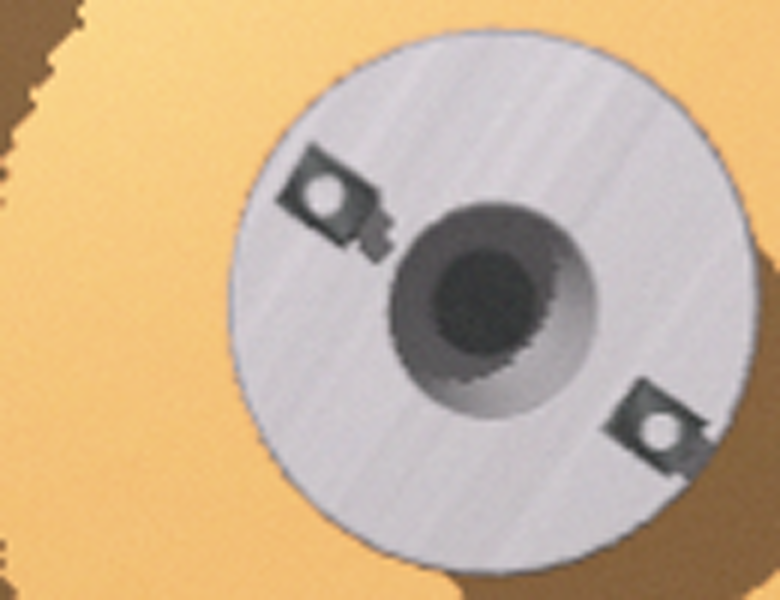

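```bash
python3 - <<'E'
from h import *
from scipy.optimize import least_squares
p,d,pose=load("w6");z=np.load("/tmp/w6s.npz");R=z["R"];t=z["t"]
def im(L,f=6,u0=255,v0=70): L=np.array(L,float);return (L+.5)/f-.5+[u0,v0]
def circ(P,r0):
    s=least_squares(lambda q:np.hypot(P[:,0]-q[0],P[:,1]-q[1])-r0,P[:,:2].mean(0));return s.x,np.abs(s.fun).max()
B=ray_z("wrist",im([(388,310),(598,308),(495,202),(495,419),(420,232),(570,235),(420,385),(568,388)]),.14,pose)
F=ray_z("wrist",im([(229,300),(757,300),(495,29),(495,574),(310,108),(680,108),(310,492),(680,492)]),.14,pose)
print(circ(B,.0137),circ(F,.036))
D=ray_z("wrist",im([(322,195),(660,430)]),.147,pose);print(D.mean(0),np.degrees(np.arctan2(*(D[0]-D[1])[[1,0]])))
D=ray_z("wrist",im([(328,197),(658,428)]),.1465,pose);print(D.mean(0),np.degrees(np.arctan2(*(D[0]-D[1])[[1,0]])))
a=cv2.resize(p[165:265,255:385,::-1],None,fx=6,fy=6,interpolation=cv2.INTER_CUBIC);cv2.imwrite('pics/c7.png',a)
E
```

```text
(array([0.56641637, 0.26396258]), np.float64(0.0006836059198029806)) (array([0.56640062, 0.2639963 ]), np.float64(0.0010870669171491182))
[0.56618409 0.26405823 0.147     ] 108.22355529282198
[0.56638631 0.26388512 0.1465    ] 108.05116194002927
```

View pics/c7.png

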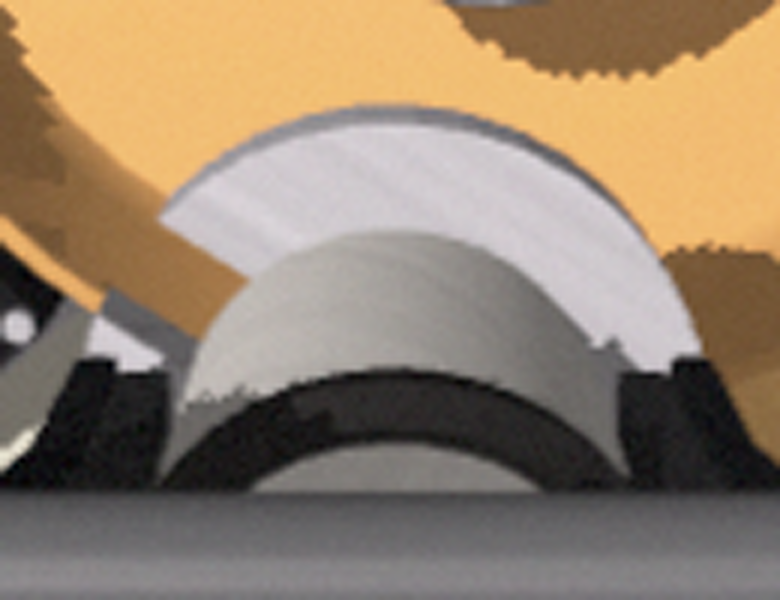

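```bash
python3 - <<'E'
from h import *
from scipy.optimize import least_squares
p,d,pose=load("w6");z=np.load("/tmp/w6s.npz");R=z["R"];t=z["t"]
c=viewer.camera_params("wrist")
Rc=R.T@pose[:3,:3];tc=R.T@(pose[:3,3]-t)
def tool(L,h,f=6,u0=255,v0=165):
    uv=(np.array(L,float)+.5)/f-.5+[u0,v0]
    q=cv2.undistortPoints(uv.reshape(-1,1,2),c["mtx"],c["dist_coeffs"])[:,0]
    D=np.c_[q,np.ones(len(q))]@Rc.T;return (tc+D*((h-tc[0])/D[:,0])[:,None])[:,1:]
def circ(P,r0):
    s=least_squares(lambda q:np.hypot(P[:,0]-q[0],P[:,1]-q[1])-r0,[0,0.]);return s.x.round(5),np.abs(s.fun).max().round(5)
P=[(390,122),(300,135),(230,170),(520,147),(600,198),(655,258),(698,350)]
for h in (.078,.0798,.082): print(h,circ(tool(P,h),.033))
# rim: outer at top z: grip 26 above -> h = .0898-.035-.026
print("rim",circ(tool([(390,368),(300,382),(230,418),(170,470),(480,382),(560,415),(615,470)],.0288),.0235))
L=tool([(172,222),(245,283),(92,315),(165,362)],.0798);print(L.round(4))
m=(L[0]+L[2])/2
for cc in ([.0011,.0023],[0,.002]):
    v=m-cc; w=R@np.array([0,*v]);print("slot world",np.degrees(np.arctan2(w[1],w[0])))
for a,b in [(0,1),(2,3)]:
    w=R@np.array([0,*(L[a]-L[b])]);print(np.degrees(np.arctan2(w[1],w[0])))
E
```

```text
0.078 (array([-0.00071,  0.0018 ]), np.float64(0.00043))
0.0798 (array([-0.00057,  0.00213]), np.float64(0.00034))
0.082 (array([-0.00039,  0.00254]), np.float64(0.00024))
rim (array([-0.00046,  0.00085]), np.float64(0.00064))
[[-0.0231 -0.0206]
 [-0.0158 -0.0141]
 [-0.0317 -0.0106]
 [-0.0243 -0.0055]]
slot world 109.74244905883867
slot world 109.15978779958877
100.4259319799126
107.26526740530063
```

```bash
python3 -c "
from h import *
todo((.5676,.2653),.29,-38.7)"
```

```text
t 8.07 tcp [0.5203 0.2216 0.2942] psi -38.13 F [-0.5  0.  -4. ] M [ 0.05 -0.24  0.  ] g 0.501 j [ 39.  17.  -6.  -0. -69. 103.]
turn [ 0.173 -0.303 -0.074] shift [ 0.788  0.729 -0.07 ]
```

>>> move_arm(
  series=[
    [[0.08, -0.15, -0.04, 0.4, 0.37, 0.03, 0], [0.08, -0.15, -0.04, 0.4, 0.37, 0, 0], [0, 0, 0, 0, 0, 0, 0], [0, 0, 0, 0, 0, 0, 0]],
  ],
)

```text
time_s: 8.57
tcp_pos: [0.568, 0.2611, 0.2945]
ee_rot: [[-0.004, 0.775, -0.632], [-0.004, -0.632, -0.775], [-1.0, -0.001, 0.006]]
wrist_force: [-0.2, -0.2, -3.5]
gripper_width: 0.499
```

```bash
python3 -c "
from h import *
todo((.5676,.2653),.29,-38.7)"
```

```text
t 8.57 tcp [0.568  0.2611 0.2945] psi -39.19 F [-0.2 -0.2 -3.5] M [-0.07 -0.14  0.05] g 0.499 j [ 40.  22.   1.   0. -69. 101.]
turn [ 0.029 -0.032  0.061] shift [-0.007  0.071 -0.075]
```

>>> move_arm(
  series=[
    [[0.03, -0.03, 0.06, -0.01, 0.07, -0.07, 0], [0, 0, 0, 0, 0, 0, 0], [0, 0, 0, 0, 0, 0, 0]],
  ],
)

```text
time_s: 8.95
tcp_pos: [0.5663, 0.2635, 0.2902]
ee_rot: [[-0.001, 0.78, -0.626], [-0.0, -0.626, -0.78], [-1.0, -0.001, 0.001]]
wrist_force: [0.7, -0.6, -4.3]
gripper_width: 0.505
```

```bash
python3 -c "
from h import *
todo((.5676,.2653),.29,-38.7)"
```

```text
t 8.95 tcp [0.5663 0.2635 0.2902] psi -38.77 F [ 0.7 -0.6 -4.3] M [ 0.01 -0.11 -0.01] g 0.505 j [ 40.  22.   0.  -0. -68. 101.]
turn [ 0.    -0.007  0.008] shift [ 0.022  0.029 -0.004]
```

>>> move_arm(
  series=[
    [[0, 0, 0, 0.02, 0.03, -0.03, 0], [0, 0, 0, 0, 0, 0, 0], [0, 0, 0, 0, 0, 0, 0]],
  ],
)

```text
time_s: 9.32
tcp_pos: [0.5674, 0.2655, 0.2886]
ee_rot: [[-0.001, 0.78, -0.626], [0.0, -0.626, -0.78], [-1.0, -0.001, 0.0]]
wrist_force: [-0.2, 0.0, -4.4]
gripper_width: 0.5
```

```bash
python3 -c "
from h import *
todo((.5676,.2653),.29,-38.7)
p,d,pose=cap('side','s5')
a=cv2.resize(p[110:230,140:300,::-1],None,fx=5,fy=5,interpolation=cv2.INTER_CUBIC);cv2.imwrite('pics/c8.png',a)"
```

```text
t 9.32 tcp [0.5674 0.2655 0.2886] psi -38.75 F [-0.2  0.  -4.4] M [-0.11 -0.09 -0.04] g 0.5 j [ 40.  22.   0.  -0. -68. 101.]
turn [-0.002 -0.005  0.007] shift [ 0.003 -0.003  0.023]
```

View pics/c8.png

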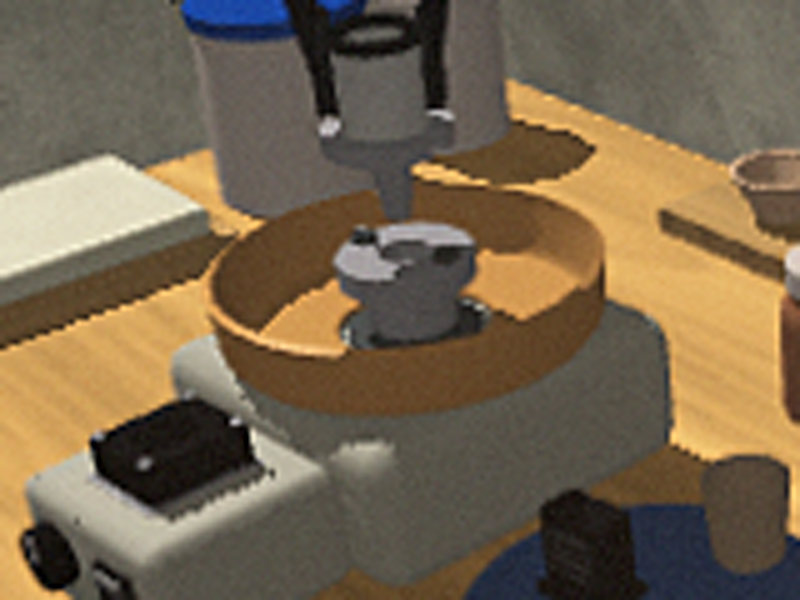

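The shank hangs over the bore and the slots line up with the dogs. Descending in stages.

>>> move_arm(
  series=[
    [[0, 0, 0, 0, 0, -0.2, 0], [0, 0, 0, 0, 0, -0.25, 0], [0, 0, 0, 0, 0, 0, 0]],
  ],
)

```text
time_s: 9.75
tcp_pos: [0.5669, 0.2653, 0.2587]
ee_rot: [[-0.003, 0.78, -0.626], [-0.001, -0.626, -0.78], [-1.0, -0.002, 0.002]]
wrist_force: [-0.0, 0.5, -3.7]
gripper_width: 0.504
```

```bash
python3 -c "
from h import *
todo((.5676,.2653),.2298,-38.7)"
```

```text
t 9.75 tcp [0.5669 0.2653 0.2587] psi -38.77 F [-0.   0.5 -3.7] M [-0.15 -0.03 -0.01] g 0.504 j [ 40.  24.  -2.  -0. -64. 101.]
turn [ 0.004 -0.018  0.009] shift [ 0.012  0.001 -0.482]
```

>>> move_arm(
  series=[
    [[0, -0.02, 0.01, 0.01, 0, -0.15, 0], [0, 0, 0, 0.01, 0, -0.15, 0], [0, 0, 0, 0, 0, 0, 0]],
  ],
)

```text
time_s: 10.12
tcp_pos: [0.5683, 0.2652, 0.2392]
ee_rot: [[0.0, 0.781, -0.625], [-0.001, -0.625, -0.781], [-1.0, 0.001, 0.001]]
wrist_force: [-0.2, 0.3, -3.7]
gripper_width: 0.508
```

```bash
python3 -c "
from h import *
todo((.5676,.2653),.2298,-38.7)"
```

```text
t 10.12 tcp [0.5683 0.2652 0.2392] psi -38.68 F [-0.2  0.3 -3.7] M [-0.12 -0.06 -0.06] g 0.508 j [ 40.  25.  -4.   0. -62. 101.]
turn [ 0.008  0.002 -0.003] shift [-0.011  0.001 -0.156]
```

>>> move_arm(
  series=[
    [[0, 0, 0, -0.01, 0, -0.06, 0], [0, 0, 0, 0, 0, -0.05, 0], [0, 0, 0, 0, 0, 0, 0]],
  ],
)

```text
time_s: 10.5
tcp_pos: [0.568, 0.2654, 0.2328]
ee_rot: [[0.002, 0.781, -0.625], [-0.0, -0.625, -0.781], [-1.0, 0.001, -0.001]]
wrist_force: [-0.5, -0.4, -3.7]
gripper_width: 0.502
```

```bash
python3 -c "
from h import *
todo((.5676,.2653),.2298,-38.7)"
```

```text
t 10.5 tcp [0.568  0.2654 0.2328] psi -38.67 F [-0.5 -0.4 -3.7] M [-0.03 -0.11 -0.03] g 0.502 j [ 40.  25.  -4.   0. -61. 101.]
turn [ 0.002  0.011 -0.003] shift [-0.006 -0.002 -0.05 ]
```

>>> move_arm(
  series=[
    [[0, 0, 0, 0, 0, -0.04, 0], [0, 0, 0, 0, 0, -0.02, 0], [0, 0, 0, 0, 0, 0, 0]],
  ],
)

```text
time_s: 10.88
tcp_pos: [0.5681, 0.2656, 0.23]
ee_rot: [[0.003, 0.781, -0.625], [0.0, -0.625, -0.781], [-1.0, 0.002, -0.002]]
wrist_force: [-0.3, -0.5, -3.2]
gripper_width: 0.496
```

```bash
python3 -c "
from h import *
todo((.5676,.2653),.2298,-38.7)"
```

```text
t 10.88 tcp [0.5681 0.2656 0.23  ] psi -38.66 F [-0.3 -0.5 -3.2] M [-0.12 -0.08  0.01] g 0.496 j [ 40.  25.  -4.   0. -61. 101.]
turn [-0.002  0.019 -0.005] shift [-0.009 -0.005 -0.003]
```

>>> move_arm(
  series=[
    [[0, 0, 0, 0, 0, -0.04, 0], [0, 0, 0, 0, 0, 0, 0]],
  ],
)

```text
time_s: 11.12
tcp_pos: [0.5683, 0.2659, 0.23]
ee_rot: [[0.005, 0.781, -0.624], [0.001, -0.624, -0.781], [-1.0, 0.003, -0.004]]
wrist_force: [0.5, -0.5, -5.2]
gripper_width: 0.503
```

```bash
python3 -c "
from h import *
todo((.5676,.2653),.2298,-38.7)"
```

```text
t 11.12 tcp [0.5683 0.2659 0.23  ] psi -38.61 F [ 0.5 -0.5 -5.2] M [-0.18  0.02  0.02] g 0.503 j [ 40.  25.  -4.   0. -60. 101.]
turn [-0.007  0.034 -0.011] shift [-0.012 -0.01  -0.003]
```

>>> move_arm(
  series=[
    [[0, -0.02, 0, 0, 0, -0.07, 0], [0, 0, 0, 0, 0, -0.03, 0]],
  ],
)

```text
time_s: 11.38
tcp_pos: [0.5683, 0.2662, 0.2298]
ee_rot: [[0.011, 0.782, -0.623], [0.002, -0.623, -0.782], [-1.0, 0.007, -0.008]]
wrist_force: [-2.8, -0.4, 2.4]
gripper_width: 0.505
```

```bash
python3 -c "
from h import *
todo((.5676,.2653),.2298,-38.7)
p,d,pose=cap('side','s6')
a=cv2.resize(p[110:230,140:300,::-1],None,fx=5,fy=5,interpolation=cv2.INTER_CUBIC);cv2.imwrite('pics/c9.png',a)"
```

```text
t 11.38 tcp [0.5683 0.2662 0.2298] psi -38.55 F [-2.8 -0.4  2.4] M [-0.16  0.96 -0.08] g 0.505 j [ 40.  25.  -5.   0. -60. 101.]
turn [-0.014  0.077 -0.02 ] shift [-0.012 -0.014  0.001]
```

View pics/c9.png

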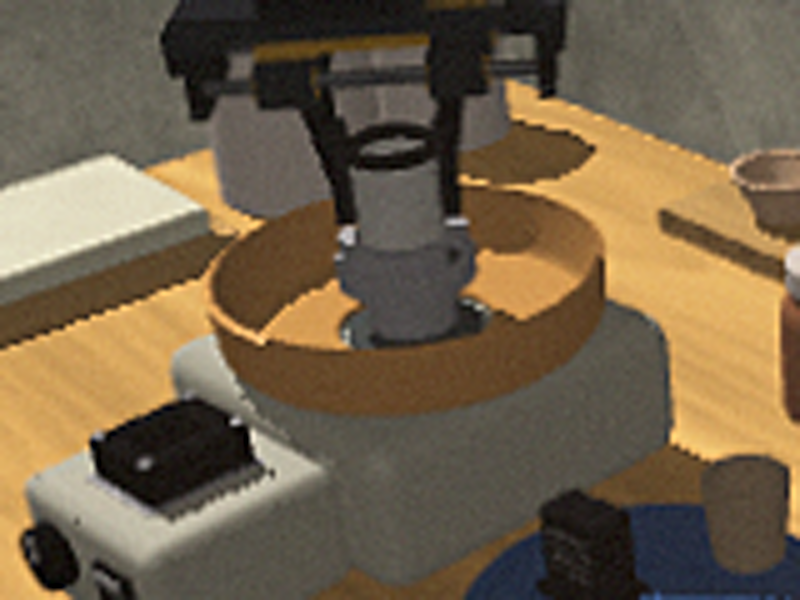

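The collar met the face at exactly the predicted height (0.2298). I'll relax the tilt, release, rise and check.

>>> move_arm(
  series=[
    [[-0.01, 0.07, 0, 0, 0, 0.02, 0], [0, 0, 0, 0, 0, 0, 0], [0, 0, 0, 0, 0, 0, 0.6], [0, 0, 0, 0, 0, 0, 0.9], [0, 0, 0, 0, 0, 0, 0.9], [0, 0, 0, 0, 0, 0, 0.9]],
  ],
)

```text
time_s: 12.18
tcp_pos: [0.5699, 0.2666, 0.2303]
ee_rot: [[0.004, 0.782, -0.623], [0.001, -0.623, -0.782], [-1.0, 0.002, -0.003]]
wrist_force: [-0.5, -0.5, 0.1]
gripper_width: 0.848
```

```bash
python3 -c "
from h import *
todo((.5676,.2653),.30,-38.7)"
```

```text
t 12.18 tcp [0.5699 0.2666 0.2303] psi -38.53 F [-0.5 -0.5  0.1] M [-0.11 -0.08 -0.01] g 0.848 j [ 40.  25.  -4.   0. -61. 102.]
turn [-0.01   0.026 -0.022] shift [-0.038 -0.021  1.162]
```

>>> move_arm(
  series=[
    [[0, 0.02, 0, 0, 0, 0.3, 0.9], [0, 0, 0, 0, 0, 0.6, 1], [0, 0, 0, 0, 0, 0.7, 1], [0, 0, 0, -0.3, -0.4, 0.2, 1], [0, 0, 0, -0.4, -0.5, 0, 1], [0, 0, 0, 0, 0, 0, 1]],
  ],
)

```text
time_s: 12.92
tcp_pos: [0.5268, 0.2113, 0.3417]
ee_rot: [[0.002, 0.783, -0.622], [0.002, -0.622, -0.783], [-1.0, 0.001, -0.003]]
wrist_force: [-0.4, 0.1, -0.3]
gripper_width: 1.0
```

```bash
python3 -c "
from h import *
todo((.49,.02),.27,-173)
p,d,pose=cap('wrist','w7')
cap('side','s7')"
```

```text
t 12.93 tcp [0.5268 0.2113 0.3417] psi -38.49 F [-0.4  0.1 -0.3] M [-0.08 -0.07  0.03] g 1.0 j [ 38.  15.  -3.   0. -72. 103.]
turn [ 1.3000e-02  2.1000e-02 -1.6814e+01] shift [-0.613 -3.188 -1.195]
```

View pics/w7.png

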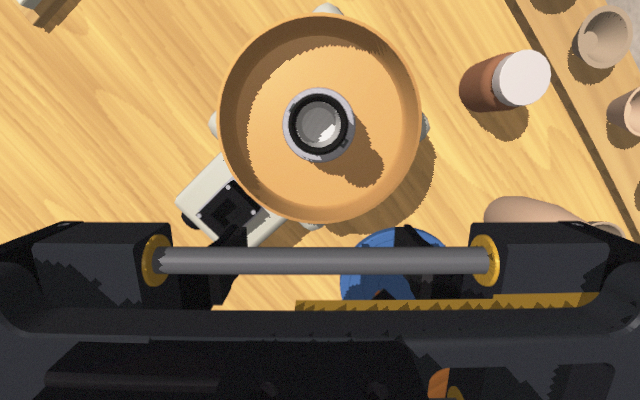

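View pics/s7.png

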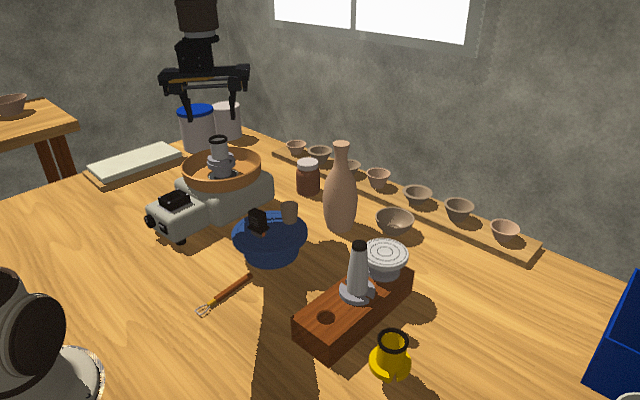

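The chuck sits upright in the spindle with its rim at (318,125), and its rack hole is empty. Next is the plug.

>>> move_arm(
  series=[
    [[0, 0, 0.8, -0.1, -0.7, -0.1, 1], [0, 0, 0.8, -0.1, -0.7, -0.24, 1], [0, 0, 0.8, -0.1, -0.7, -0.24, 1], [0, 0, 0.8, -0.1, -0.7, -0.24, 1], [0, 0, 0.8, -0.1, -0.7, -0.24, 1], [0, 0, 0.8, -0.1, -0.7, -0.24, 1], [0, 0, 0, 0, 0, 0, 1], [0, 0, 0, 0, 0, 0, 1]],
  ],
)

```text
time_s: 14.02
tcp_pos: [0.4969, -0.0411, 0.2577]
ee_rot: [[-0.0, 1.0, 0.026], [0.003, 0.026, -1.0], [-1.0, -0.0, -0.003]]
wrist_force: [-0.2, 0.4, -0.6]
gripper_width: 1.002
```

```bash
python3 -c "
from h import *
p,d,pose=load('w7');W=cloud('wrist',p,d,pose)
print('rim z',[W[v,u,2].round(4) for u,v in [(318,94),(289,125),(348,125)]])
todo((.488,-.04),.26,0)
p,d,pose=cap('wrist','w8')
a=cv2.resize(p[70:220,240:430,::-1],None,fx=4,fy=4,interpolation=cv2.INTER_CUBIC);cv2.imwrite('pics/c10.png',a)
"
```

```text
rim z [np.float64(0.1991), np.float64(0.2011), np.float64(0.2002)]
t 14.03 tcp [ 0.4969 -0.0411  0.2577] psi 1.52 F [-0.2  0.4 -0.6] M [-0.01 -0.12  0.  ] g 1.002 j [ 14.  11. -20.  -0. -59. 168.]
turn [-0.022 -0.001 -0.19 ] shift [-0.148  0.019  0.038]
```

View pics/w8.png

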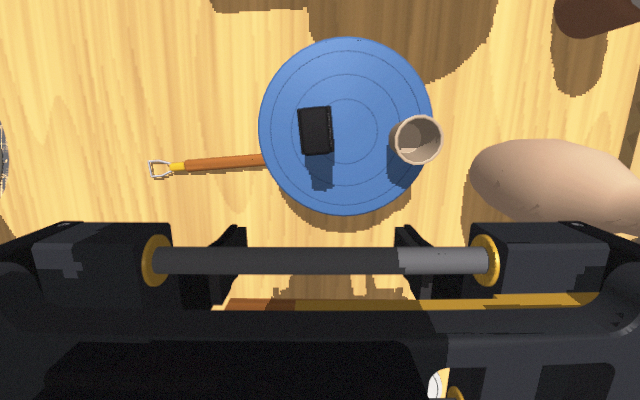

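View pics/c10.png

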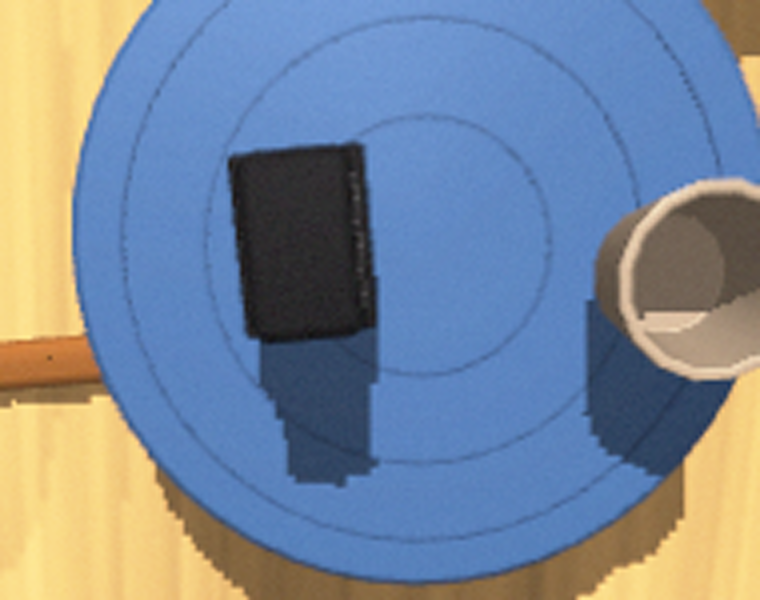

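```bash
python3 - <<'E'
from h import *
p,d,pose=load("w8")
W=cloud("wrist",p,d,pose)
im=lambda L:(np.array(L,float)+.5)/4-.5+[240,70]
Q=ray_z("wrist",im([(230,158),(347,147),(364,330),(250,340)]),.124,pose)
print(Q.round(4),Q.mean(0).round(4))
for a,b in [(3,0),(2,1),(0,1),(3,2)]:
    v=Q[b]-Q[a];print(np.degrees(np.arctan2(v[1],v[0])).round(1),np.linalg.norm(v).round(4))
m=np.zeros((400,640),bool);m[90:170,285:345]=1
m&=(W[...,2]>.115)&(W[...,2]<.14)
P=W[m][:,:2].astype(np.float32);print(len(P),np.nanmedian(W[m][:,2]),cv2.minAreaRect(P),np.median(P,0))
a=cv2.minAreaRect(np.argwhere(m)[:,::-1].astype(np.float32));
bx=cv2.boxPoints(a);B=ray_z("wrist",bx,.124,pose);print(B.round(4),B.mean(0))
E
```

```text
[[0.4767 0.0368 0.124 ]
 [0.4984 0.0394 0.124 ]
 [0.5027 0.0057 0.124 ]
 [0.4809 0.0032 0.124 ]] [0.4897 0.0213 0.124 ]
97.1 0.0339
97.4 0.034
6.7 0.0219
6.6 0.022
1391 0.12512490345800284 ((0.49055978655815125, 0.021329401060938835), (0.02251538634300232, 0.03626628220081329), 7.146605014801025) [0.49043843 0.02184079]
[[0.4774 0.0378 0.124 ]
 [0.499  0.0405 0.124 ]
 [0.5041 0.005  0.124 ]
 [0.4817 0.002  0.124 ]] [0.49057328 0.02131082 0.124     ]
```

>>> move_arm(
  series=[
    [[-0.02, 0, 0.35, -0.06, 0.52, -0.4, 0.6], [0, 0, 0.35, -0.06, 0.52, -0.4, 0.6], [0, 0, 0, 0, 0, 0, 0.6], [0, 0, 0, 0, 0, 0, 0.6]],
  ],
)

```text
time_s: 14.58
tcp_pos: [0.4926, 0.0271, 0.2106]
ee_rot: [[0.006, 0.991, 0.131], [0.002, 0.131, -0.991], [-1.0, 0.006, -0.001]]
wrist_force: [-0.0, -0.1, 0.3]
gripper_width: 0.648
```

```bash
python3 -c "
from h import *
todo((.4903,.0214),.160,7.1)
p,d,pose=cap('wrist','w9')"
```

```text
t 14.57 tcp [0.4926 0.0271 0.2106] psi 7.55 F [-0.  -0.1  0.3] M [-0.07 -0.12  0.03] g 0.648 j [ 22.  14. -25.   0. -51. 165.]
turn [-0.011  0.041 -0.056] shift [-0.038 -0.094 -0.844]
```

View pics/w9.png

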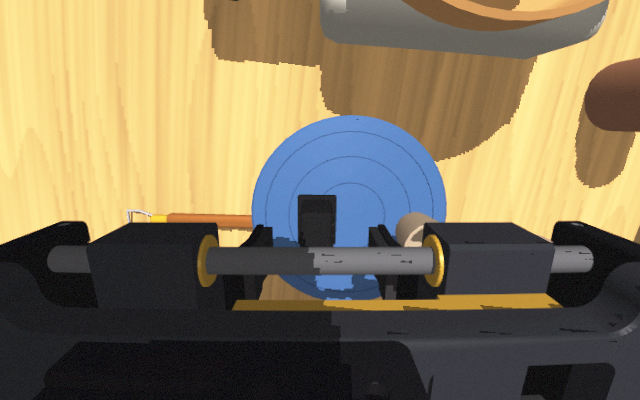

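```bash
python3 -c "
from h import *
p,d,pose=load('w8');c=ray_z('wrist',[(418,139)],.104,pose)[0];print(c)
v=c[:2]-[.4903,.0214];a=np.radians(7.1);print(v@[np.cos(a),np.sin(a)],v@[-np.sin(a),np.cos(a)])"
```

```text
[0.57574539 0.01696129 0.104     ]
0.08424155859165286 -0.014965845624342486
```

>>> move_arm(
  series=[
    [[-0.01, 0.04, -0.05, -0.04, -0.09, -0.2, 0.6], [0, 0, 0, 0, 0, -0.2, 0.6], [0, 0, 0, 0, 0, 0, 0.6]],
  ],
)

```text
time_s: 15.0
tcp_pos: [0.4903, 0.02, 0.1859]
ee_rot: [[0.001, 0.993, 0.121], [0.001, 0.121, -0.993], [-1.0, 0.002, -0.001]]
wrist_force: [0.6, 0.4, -0.1]
gripper_width: 0.603
```

```bash
python3 -c "
from h import *
todo((.4903,.0214),.160,7.1)"
```

```text
t 15.0 tcp [0.4903 0.02   0.1859] psi 6.93 F [ 0.6  0.4 -0.1] M [-0.06 -0.1   0.01] g 0.603 j [ 21.  15. -27.  -0. -48. 166.]
turn [-0.007  0.01   0.021] shift [-0.001  0.024 -0.431]
```

>>> move_arm(
  series=[
    [[0, 0.01, 0.02, 0, 0.03, -0.2, 0.6], [0, 0, 0, 0, 0, -0.22, 0.6], [0, 0, 0, 0, 0, 0, 0.6]],
  ],
)

```text
time_s: 15.38
tcp_pos: [0.4903, 0.0215, 0.1586]
ee_rot: [[-0.001, 0.992, 0.123], [0.001, 0.123, -0.992], [-1.0, -0.001, -0.001]]
wrist_force: [-0.5, -0.1, 0.3]
gripper_width: 0.6
```

```bash
python3 -c "
from h import *
todo((.4903,.0214),.160,7.1)"
```

```text
t 15.38 tcp [0.4903 0.0215 0.1586] psi 7.06 F [-0.5 -0.1  0.3] M [-0.02 -0.13  0.05] g 0.6 j [ 21.  18. -28.  -0. -44. 166.]
turn [-0.005 -0.005  0.005] shift [ 0.    -0.002  0.023]
```

>>> move_arm(
  series=[
    [[0, 0, 0, 0, 0, 0.02, 0.4], [0, 0, 0, 0, 0, 0, 0], [0, 0, 0, 0, 0, 0, 0], [0, 0, 0, 0, 0, 0, 0], [0, 0, 0, 0, 0, 0, 0]],
  ],
)

```text
time_s: 16.0
tcp_pos: [0.4908, 0.0218, 0.1606]
ee_rot: [[0.001, 0.992, 0.123], [0.001, 0.123, -0.992], [-1.0, 0.001, -0.001]]
wrist_force: [0.0, 0.5, -1.0]
gripper_width: 0.248
```

```bash
python3 -c "
from h import *
todo((.4903,.0214),.160,7.1)"
```

```text
t 16.0 tcp [0.4908 0.0218 0.1606] psi 7.08 F [ 0.   0.5 -1. ] M [-0.02 -0.12 -0.04] g 0.248 j [ 22.  17. -28.  -0. -44. 166.]
turn [-0.009  0.008  0.002] shift [-0.009 -0.007 -0.011]
```

>>> move_arm(
  series=[
    [[0, 0, 0, 0, 0, 0.2, 0], [0, 0, 0, 0, 0, 0.4, 0], [0, 0, 0, 0, 0, 0.6, 0], [0, 0, -0.8, -0.1, 0.2, 0.4, 0], [0, 0, -0.97, -0.18, 0.33, 0.2, 0], [0, 0, -0.97, -0.18, 0.33, 0, 0], [0, 0, -0.97, -0.18, 0.33, 0, 0], [0, 0, -0.97, -0.18, 0.33, 0, 0], [0, 0, -0.97, -0.18, 0.33, 0, 0], [0, 0, -0.97, -0.18, 0.33, 0, 0], [0, 0, -0.97, -0.18, 0.33, 0, 0], [0, 0, -0.97, -0.18, 0.33, 0, 0], [0, 0, -0.97, -0.18, 0.33, 0, 0], [0, 0, -0.97, -0.18, 0.33, 0, 0], [0, 0, -0.97, -0.18, 0.33, 0, 0], [0, 0, -0.2, -0.1, 0, 0, 0], [0, 0, 0, 0, 0, 0, 0], [0, 0, 0, 0, 0, 0, 0]],
  ],
)

```text
time_s: 18.25
tcp_pos: [0.3543, 0.2574, 0.2863]
ee_rot: [[0.016, 0.01, -1.0], [0.0, -1.0, -0.01], [-1.0, -0.0, -0.016]]
wrist_force: [0.2, -1.0, -0.3]
gripper_width: 0.247
```

```bash
python3 -c "
from h import *
todo((.356,.249),.25,-86)
p,d,pose=cap('wrist','w10')
s=r.sense();np.savez('/tmp/w10s.npz',R=s['ee_rot'],t=s['tcp_pos'])
a=cv2.resize(p[90:240,230:420,::-1],None,fx=4,fy=4,interpolation=cv2.INTER_CUBIC);cv2.imwrite('pics/c11.png',a)
"
```

```text
t 18.25 tcp [0.3543 0.2574 0.2863] psi -89.43 F [ 0.2 -1.  -0.3] M [-0.05  0.01 -0.01] g 0.247 j [ 58.   3. -25.   1. -61.  32.]
turn [-0.006  0.112  0.429] shift [ 0.028 -0.14  -0.605]
```

View pics/w10.png

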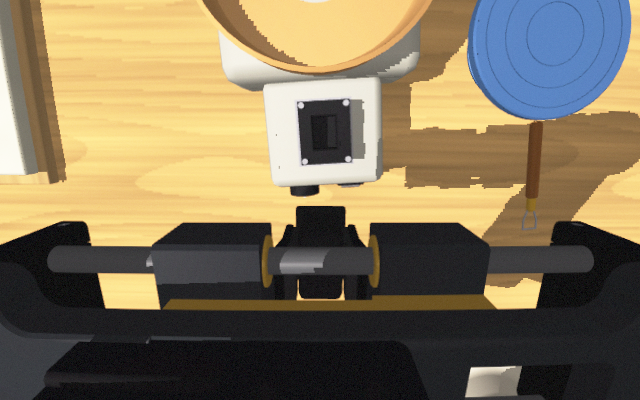

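View pics/c11.png

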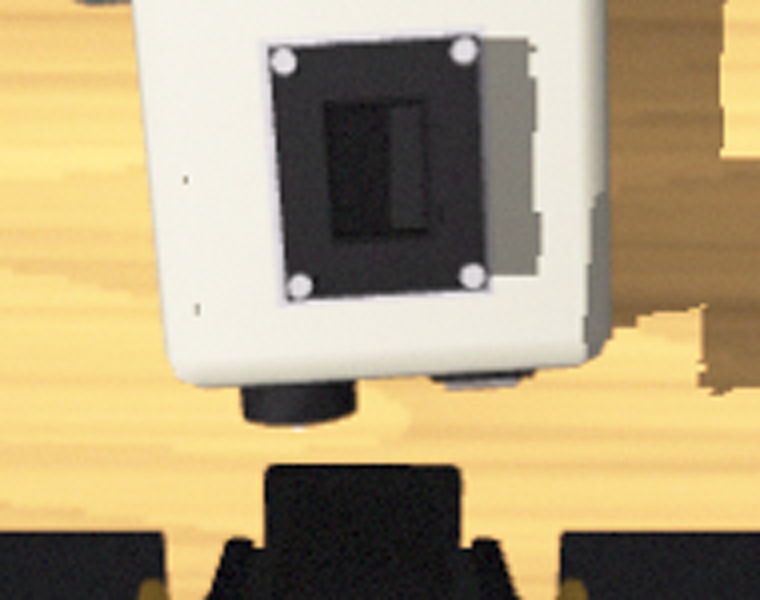

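```bash
python3 - <<'E'
from h import *
p,d,pose=load("w10");z=np.load("/tmp/w10s.npz");R=z["R"];t=z["t"]
im=lambda L:(np.array(L,float)+.5)/4-.5+[230,90]
S=ray_z("wrist",im([(284,62),(463,50),(299,287),(473,276)]),.101,pose);print(S.round(4),S.mean(0).round(4))
for a,b in [(2,0),(3,1)]:
    v=S[b]-S[a];print(np.degrees(np.arctan2(v[1],v[0])))
H=ray_z("wrist",im([(323,103),(424,98),(429,233),(334,240)]),.100,pose);print("hole",H.round(4),H.mean(0).round(4))
c=viewer.camera_params("wrist")
Rc=R.T@pose[:3,:3];tc=R.T@(pose[:3,3]-t)
def tool(L,h):
    q=cv2.undistortPoints(im(L).reshape(-1,1,2),c["mtx"],c["dist_coeffs"])[:,0]
    D=np.c_[q,np.ones(len(q))]@Rc.T;return tc+D*((h-tc[0])/D[:,0])[:,None]
print("shoulder edge tool",tool([(265,468),(461,468)],.0746).round(4))
E
```

```text
[[0.4406 0.2758 0.101 ]
 [0.4437 0.2349 0.101 ]
 [0.3892 0.2724 0.101 ]
 [0.3923 0.231  0.101 ]] [0.4165 0.2535 0.101 ]
3.796997250495547
4.3428791328589655
hole [[0.4316 0.2669 0.1   ]
 [0.433  0.2436 0.1   ]
 [0.4022 0.2417 0.1   ]
 [0.4003 0.2641 0.1   ]] [0.4168 0.2541 0.1   ]
shoulder edge tool [[ 0.0746 -0.014  -0.0188]
 [ 0.0746  0.0152 -0.0188]]
```

```bash
python3 -c "
from h import *
todo((.4170,.2536),.225,-86)"
```

```text
t 18.3 tcp [0.3544 0.2574 0.2863] psi -89.45 F [-0.7  0.  -0.7] M [-0.03  0.04  0.03] g 0.251 j [ 58.   3. -25.   1. -61.  32.]
turn [-0.006  0.112  0.431] shift [ 1.044 -0.063 -1.021]
```

>>> move_arm(
  series=[
    [[0, 0.05, 0.21, 0.5, -0.03, -0.3, 0], [0, 0.05, 0.21, 0.5, -0.03, -0.4, 0], [0, 0, 0, 0, 0, -0.2, 0], [0, 0, 0, 0, 0, 0, 0], [0, 0, 0, 0, 0, 0, 0]],
  ],
)

```text
time_s: 18.92
tcp_pos: [0.4167, 0.253, 0.2325]
ee_rot: [[0.004, 0.07, -0.998], [0.003, -0.998, -0.07], [-1.0, -0.003, -0.004]]
wrist_force: [0.1, -0.1, -0.4]
gripper_width: 0.248
```

```bash
python3 -c "
from h import *
todo((.4170,.2536),.2155,-86)"
```

```text
t 18.93 tcp [0.4167 0.253  0.2325] psi -85.98 F [ 0.1 -0.1 -0.4] M [-0.02 -0.02 -0.  ] g 0.248 j [ 50.  12. -24.   0. -54.  44.]
turn [-0.025  0.026 -0.002] shift [ 0.005  0.009 -0.283]
```

>>> move_arm(
  series=[
    [[-0.02, 0.02, 0, 0, 0.01, -0.15, 0], [0, 0, 0, 0, 0, -0.1, 0], [0, 0, 0, 0, 0, 0, 0], [0, 0, 0, 0, 0, 0, 0]],
  ],
)

```text
time_s: 19.42
tcp_pos: [0.416, 0.2543, 0.2182]
ee_rot: [[0.003, 0.072, -0.997], [0.003, -0.997, -0.072], [-1.0, -0.003, -0.003]]
wrist_force: [0.1, 0.1, -0.3]
gripper_width: 0.253
```

```bash
python3 -c "
from h import *
todo((.4170,.2536),.1806,-86)
p,d,pose=cap('side','s8')
a=cv2.resize(p[140:260,110:270,::-1],None,fx=5,fy=5,interpolation=cv2.INTER_CUBIC);cv2.imwrite('pics/c12.png',a)"
```

```text
t 19.43 tcp [0.416  0.2543 0.2182] psi -85.87 F [ 0.1  0.1 -0.3] M [-0.1  -0.04  0.02] g 0.253 j [ 51.  13. -25.   0. -52.  44.]
turn [-0.02   0.02  -0.016] shift [ 0.017 -0.012 -0.627]
```

View pics/c12.png

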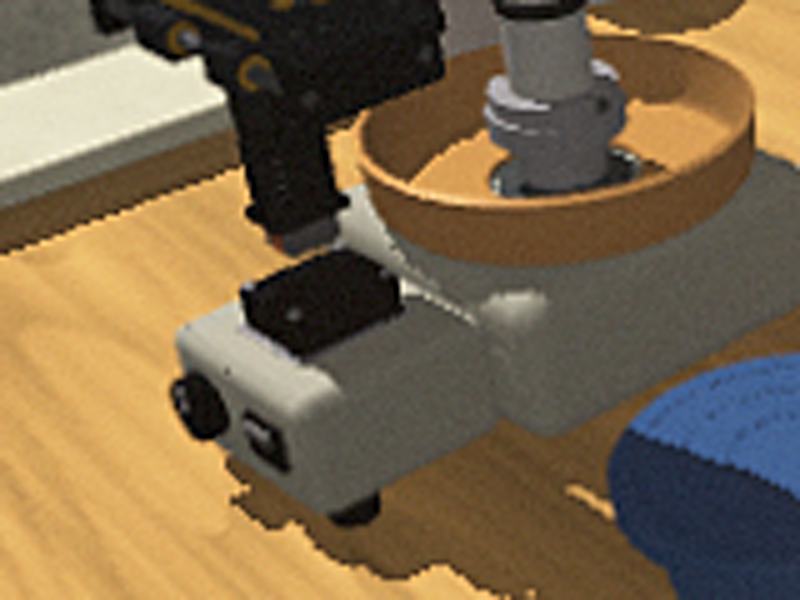

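>>> move_arm(
  series=[
    [[-0.02, 0.02, -0.01, 0.02, -0.01, -0.15, 0], [0, 0, 0, 0, 0, -0.1, 0], [0, 0, 0, 0, 0, 0, 0]],
  ],
)

```text
time_s: 19.85
tcp_pos: [0.4173, 0.2536, 0.2021]
ee_rot: [[-0.0, 0.07, -0.998], [-0.0, -0.998, -0.07], [-1.0, 0.0, 0.0]]
wrist_force: [0.6, -0.4, -0.1]
gripper_width: 0.249
```

```bash
python3 -c "
from h import *
todo((.4170,.2536),.1806,-86)"
```

```text
t 19.85 tcp [0.4173 0.2536 0.2021] psi -85.97 F [ 0.6 -0.4 -0.1] M [-0.02 -0.04  0.02] g 0.249 j [ 50.  14. -26.  -0. -50.  44.]
turn [ 0.001 -0.003 -0.004] shift [-0.004 -0.    -0.358]
```

Well aligned. Entering the hole.

>>> move_arm(
  series=[
    [[0, 0, 0, 0, 0, -0.08, 0], [0, 0, 0, 0, 0, -0.08, 0], [0, 0, 0, 0, 0, 0, 0]],
  ],
)

```text
time_s: 20.23
tcp_pos: [0.4173, 0.2536, 0.1917]
ee_rot: [[-0.0, 0.07, -0.998], [-0.0, -0.998, -0.07], [-1.0, 0.0, 0.0]]
wrist_force: [-0.2, -0.7, -0.5]
gripper_width: 0.251
```

```bash
python3 -c "
from h import *
todo((.4170,.2536),.1806,-86)"
```

```text
t 20.23 tcp [0.4173 0.2536 0.1917] psi -85.97 F [-0.2 -0.7 -0.5] M [-0.07  0.   -0.  ] g 0.251 j [ 50.  15. -26.  -0. -49.  44.]
turn [ 0.003 -0.003 -0.003] shift [-0.005  0.    -0.185]
```

>>> move_arm(
  series=[
    [[0, 0, 0, 0, 0, -0.08, 0], [0, 0, 0, 0, 0, -0.08, 0], [0, 0, 0, 0, 0, 0, 0]],
  ],
)

```text
time_s: 20.6
tcp_pos: [0.4173, 0.2536, 0.1815]
ee_rot: [[-0.0, 0.07, -0.998], [-0.0, -0.998, -0.07], [-1.0, 0.0, 0.0]]
wrist_force: [0.3, -0.1, 0.2]
gripper_width: 0.252
```

```bash
python3 -c "
from h import *
todo((.4170,.2536),.1806,-86)"
```

```text
t 20.6 tcp [0.4173 0.2536 0.1815] psi -85.97 F [ 0.3 -0.1  0.2] M [ 0.01 -0.08  0.01] g 0.252 j [ 50.  16. -27.  -0. -47.  44.]
turn [ 0.001 -0.002 -0.004] shift [-0.006 -0.    -0.016]
```

>>> move_arm(
  series=[
    [[0, 0, 0, 0, 0, -0.04, 0], [0, 0, 0, 0, 0, -0.05, 0], [0, 0, 0, 0, 0, -0.08, 0]],
  ],
)

```text
time_s: 20.98
tcp_pos: [0.4176, 0.254, 0.1804]
ee_rot: [[0.002, 0.074, -0.997], [-0.002, -0.997, -0.074], [-1.0, 0.002, -0.002]]
wrist_force: [-15.8, -4.8, 38.9]
gripper_width: 0.256
```

```bash
python3 -c "
from h import *
todo((.4170,.2536),.1806,-86)"
```

```text
t 20.98 tcp [0.4176 0.254  0.1804] psi -85.77 F [-15.8  -4.8  38.9] M [-1.24  4.58 -0.17] g 0.256 j [ 50.  16. -27.   0. -47.  44.]
turn [ 0.013  0.015 -0.029] shift [-0.01  -0.007  0.003]
```

The plug is home: there was 39 N of contact at z 0.1804, against 0.1806 predicted. Relax, release, rise.

>>> move_arm(
  series=[
    [[0, 0, 0, 0, 0, 0.0, 0], [0, 0, 0, 0, 0, 0, 0], [0, 0, 0, 0, 0, 0, 0.4], [0, 0, 0, 0, 0, 0, 0.6], [0, 0, 0, 0, 0, 0, 0.6], [0, 0, 0, 0, 0, 0, 0.6]],
  ],
)

```text
time_s: 21.72
tcp_pos: [0.418, 0.2544, 0.1811]
ee_rot: [[0.004, 0.074, -0.997], [-0.0, -0.997, -0.074], [-1.0, 0.001, -0.004]]
wrist_force: [0.4, -0.3, -0.4]
gripper_width: 0.571
```

```bash
python3 -c "
from h import *
todo((.4170,.2536),.28,-86)"
```

```text
t 21.73 tcp [0.418  0.2544 0.1811] psi -85.75 F [ 0.4 -0.3 -0.4] M [-0.05  0.01  0.05] g 0.571 j [ 50.  16. -27.   0. -47.  44.]
turn [ 0.003  0.026 -0.031] shift [-0.016 -0.013  1.649]
```

>>> move_arm(
  series=[
    [[0, 0, 0, 0, 0, 0.2, 0.6], [0, 0, 0, 0, 0, 0.4, 0.6], [0, 0, 0, 0, 0, 0.6, 0.6], [0, 0, 0, -0.3, 0, 0.7, 0.6], [0, 0, 0, -0.5, 0, 0.3, 0.6], [0, 0, 0, 0, 0, 0, 0.6], [0, 0, 0, 0, 0, 0, 0.6]],
  ],
)

```text
time_s: 22.6
tcp_pos: [0.3692, 0.254, 0.3214]
ee_rot: [[0.007, 0.074, -0.997], [0.003, -0.997, -0.074], [-1.0, -0.002, -0.007]]
wrist_force: [0.4, 0.4, -0.2]
gripper_width: 0.602
```

```bash
python3 -c "
from h import *
todo((.4170,.2536),.28,-86)
p,d,pose=cap('wrist','w11');cap('side','s11')
W=cloud('wrist',p,d,pose)
m=(abs(W[...,0]-.4165)<.005)&(abs(W[...,1]-.2536)<.005);print('plug top z',np.nanmedian(W[m][:,2]),m.sum())
m=(np.hypot(W[...,0]-.5665,W[...,1]-.264)<.0235)&(W[...,2]>.19);print('rim',m.sum(),np.nanmedian(W[m][:,2]) if m.any() else 0)
"
```

```text
t 22.6 tcp [0.3692 0.254  0.3214] psi -85.75 F [ 0.4  0.4 -0.2] M [-0.09  0.04  0.02] g 0.602 j [ 56.   3. -20.   0. -66.  39.]
turn [-0.02   0.048 -0.031] shift [ 0.797 -0.007 -0.69 ]
plug top z 0.1453428278325094 121
rim 0 0
```

View pics/w11.png

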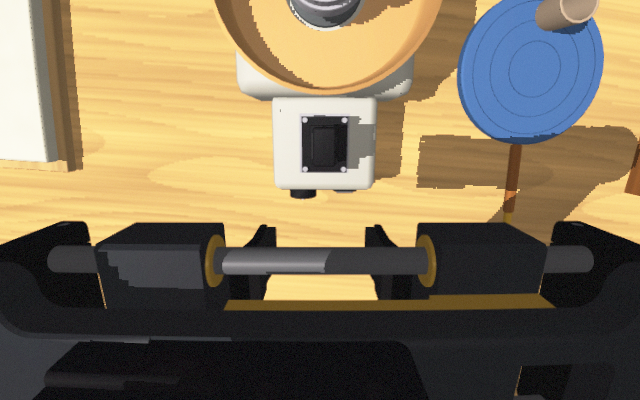

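View pics/s11.png

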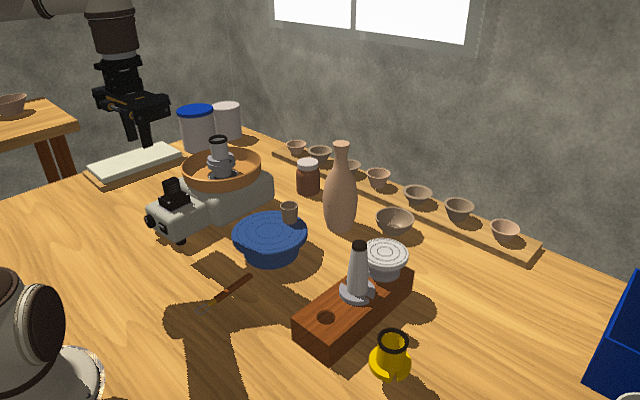

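```bash
python3 - <<'E'
from h import *
p,d,pose=load("w11");W=cloud('wrist',p,d,pose)
a=cv2.resize(p[90:190,255:385,::-1],None,fx=6,fy=6,interpolation=cv2.INTER_CUBIC);cv2.imwrite('pics/c13.png',a)
m=(abs(W[...,0]-.4165)<.014)&(abs(W[...,1]-.2536)<.008)&(W[...,2]>.13);print('plug',np.nanmean(W[m][:,2]),m.sum())
dx=(W[...,0]-.4165);dy=W[...,1]-.2536
m=(abs(dx)>.024)&(abs(dx)<.028)&(abs(dy)<.012);print('face',np.nanmedian(W[m][:,2]))
m=(abs(dx)<.016)&(abs(dy)>.0125)&(abs(dy)<.0145);print('shoulder',np.nanmedian(W[m][:,2]),m.sum())
m=(W[...,0]>.38)&(W[...,0]<.4)&(W[...,1]>.35)&(W[...,1]<.4);print('bench',np.nanmedian(W[m][:,2]))
E
```

```text
plug 0.14532944816660012 546
face 0.35156123386852
shoulder 0.10870190145489911 171
bench 0.0013197542451044986
```

View pics/c13.png

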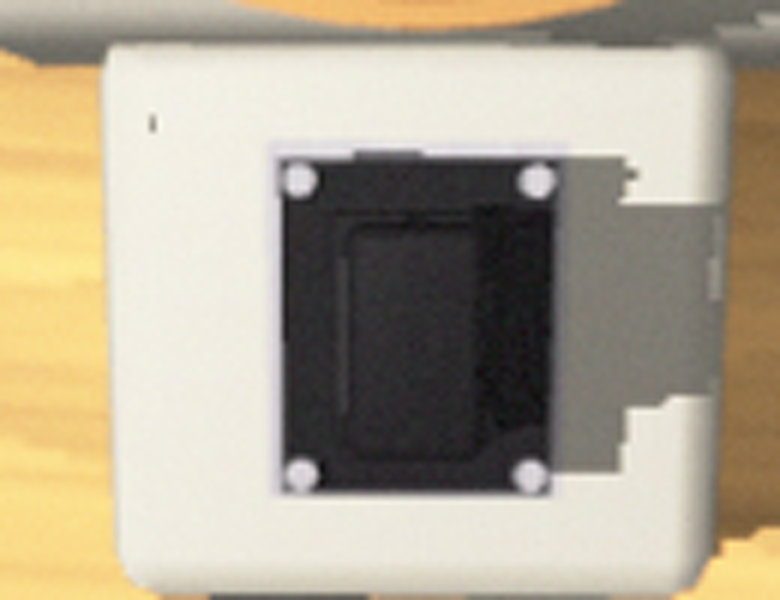

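```bash
python3 -c "
from h import *
print(r.finish_job(), r.sense()['time_s'])"
```

```text
the job is handed in; nothing more can be done
the job is handed in; nothing more can be done
```

The chuck is seated in the spindle with its slots over the dogs. The plug is pushed home in the control pod's socket. I handed the job in at about 22.6 s of the 61 s limit, with the gripper open and clear of everything.

- **Chuck:** The collar met the spindle face within 0.1 mm of the predicted height (tool z 0.2298 m), at about 7 N. The rim then read 0.199–0.201 m, where 0.201 m is home.
- **Plug:** It met the face at the predicted height (tool z 0.1804 m against 0.1806 m) with 39 N on the wrist. After release its top read 0.1453 m. The same picture read the bench 1.3 mm too high, so that corrects to 0.144 m, which is home.
- **Rest of the bench:** By eye in the last side picture, everything else stands where it was.

Two depth checks in the last wrist picture gave nothing usable. The patch meant for the socket face read 0.35 m, evidently from the gripper in view. The chuck rim had no readings there, so its seating rests on the contact height and the earlier rim reading.

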